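# Load the tool carrier for the router

## Robot

A 7-joint arm with a two-finger parallel gripper is mounted at the origin on the work surface. World frame = base frame: x ahead of the robot, y to its left, z up, the work surface at z = 0. Lengths are in m, angles in rad, forces in N, time in s.
With the tool pointing down it reaches from about 0.425 to 1.025 m from the base axis. Payload 3.6 kg.
Tool frame: the origin (TCP) lies on the centre line of the jaws, within the pads' length; the fingertips stand 11 mm ahead of it and the grasp point (between the pads) lies 8 mm behind it; z points along the fingers, y is the direction in which the jaws open and shut (so a half turn about z gives the same grasp; the last joint's range is limited). The gripper opens to 85 mm and grips with 20 to 120 N. Pads are 22 mm wide; open, the fingers measure 114 mm over their backs; the gripper's body (76 mm by 85 mm) begins 54 mm behind the grasp point. The pads swing forward as they close: fully open they stand 13 mm farther back than shut.
Start: joints at [-1.306, 0.591, 0.048, 1.609, -0.033, 0.943, -0.034], TCP at [0.255, 0.679, 0.242] pointing down, gripper open.
Joint ranges: [-2.69, 2.69], [-0.47, 2.24], [-1.27, 1.36], [0.19, 2.51], [-1.53, 4.68], [0.08, 2.07], [-3.09, 3.09]. Speed limits (rad/s): [2.57, 2.57, 3.14, 3.14, 3.14, 3.14, 3.14].

## Interface

Orientations are given as a rotation vector (axis times angle).
In Python, from station import arm, vision gives the robot as it stands. The module is installed in compiled form; this text tells all that it offers.
- The arm moves only by the shell command python3 -m crank 'ROWS'. ROWS is JSON, a list of rows, each a list of 5 numbers: the shift along the tool's x, y, z in m, then the turn about the tool's z in rad, then the closure, from -1 (fully open) to 1 (shut), so that 0 is half open. In form: [[tx, ty, tz, spin, gripper], ...]. A call has 1 to 8 rows; each row shifts and turns the commanded pose from where the row before left it, along the tool's axes as they then stand; what a row does not reach is not made up. A row lasts 1/12 s, in which the tool goes at most 41.7 mm and 7.16 degrees, less where a joint would pass 70% of its speed; a pose out of reach is approached as far as the arm can. A call with a gripper value outside its range is refused whole. The fingers move at their own pace and stop on an object; the grip force is fixed at half the most. Time passes only in rows, so rows that do not move let the fingers close. It gives the time, the measured TCP pose, the force and the opening at its end, in the units of the state.
- arm.sense(): the state, without advancing time (a new reading comes with each control period).
- vision.grab_frame(name): name is "scene" or "top" or "wrist"; returns a dict with "image" (420x560x3 uint8, red, green, blue), "depth" (420x560 float32, m along the optical axis (not along the pixel's ray), 0 where there is no reading), "camera_matrix" (3x3 intrinsics, pixels), "k1" (the pictures are not rectified: a ray, as slopes to the right and down, at radius r is drawn at 1 + k1 r^2 times it, then the intrinsics apply), "cam_to_world" (4x4, takes a point from camera to world coordinates). Camera axes: x right, y down, z forward; pixel columns grow to the right and rows downward; lengths in m; the calibration is good to about 2 mm. A picture is of the moment at which its call begins.
- arm.sign_off(): hands the job in, once; it reports no verdict.
The state is a dict: "time": time; "joints": joint angles; "qvel": joint speeds; "joint_torque": joint torques, N m; "eef_pos": TCP position; "eef_rot": TCP orientation; "wrist_force": force on the tool from outside, world axes, zero at the start; "wrist_torque": the same for the moment, N m; "width": finger opening in m.
Only numpy, scipy, OpenCV 4.12 (cv2) and the standard library are available. Lean on these libraries where they do the work, as an engineer would, in place of code of your own. Each camera call takes 0.05 s, during which the arm holds its last target.

## Task

The four cutters for the next job stand in the blue bench rack in the order in which the machine will call them. Move all four to the plywood carrier in that same order, the leftmost tool of the rack (as seen from the robot) into the leftmost hole and so on to the right, each let go standing upright with its flange resting on the board. The cutting edges are brittle: lower the tools into their holes, and do not drop any or tip it over.

Things in the scene. Friction and masses are not known exactly. Their poses are not given: they have to be found in the camera images.
- straight_nut (a point): Tool with a slim fluted straight cutter, 11 mm across, 36 mm above the nut. Holder, about 0.5 kg: stud and 18-32 mm cone below (64 mm), flange 46 mm across, 16 thick, neck 33 across, 18 long, dark round collet nut 42 across, 22 high. Point: centre of the nut, on the axis (z up), 45 mm above the flange's underside, 109 above the stud's end. Grip here from above, closing across the row.
- surfacing_nut (a point): Tool with a wide, flat-topped surfacing cutter head, 35 mm across, its top 22 mm above the nut. Holder, nut, weight, point and axes as for straight_nut.
- vee_nut (a point): Tool with a cone-shaped V-groove cutter, 28 mm across with its point up, 30 mm above the nut. Holder, nut, weight, point and axes as for straight_nut.
- slotting_nut (a point): Tool with a thin four-toothed slotting disc about 40 mm across, 24 mm above the nut on a 10 mm arbor, topped by a small dark screw head 33 mm above the nut. Holder, nut, weight, point and axes as for straight_nut.
- cup_a: Grey plastic cup of the bench rack that holds the straight tool at the start; fixed, 53 mm across, bore 36 mm, 36 mm high. Origin: centre of its underside, 42 mm above the table; its rim is 78 mm above the table. The four cups look alike.
- cup_b: Grey plastic cup of the bench rack that holds the surfacing tool at the start; fixed, 53 mm across, bore 36 mm, 36 mm high. Origin: centre of its underside, 42 mm above the table; its rim is 78 mm above the table. The four cups look alike.
- cup_c: Grey plastic cup of the bench rack that holds the vee tool at the start; fixed, 53 mm across, bore 36 mm, 36 mm high. Origin: centre of its underside, 42 mm above the table; its rim is 78 mm above the table. The four cups look alike.
- cup_d: Grey plastic cup of the bench rack that holds the slotting tool at the start; fixed, 53 mm across, bore 36 mm, 36 mm high. Origin: centre of its underside, 42 mm above the table; its rim is 78 mm above the table. The four cups look alike.
- rack: Bench rack: blue steel frame, 375 mm long and 90 mm deep over its feet, fixed. Origin: centre of its underside on the table; x points away from the robot, y along the row to the left, z up. The four cups stand in it at y = +112.5, +37.5, -37.5 and -112.5 mm (left to right); which tool is where differs every time.
- carrier: Plywood carrier 342 x 90 x 78 mm, fixed; 18 mm top board with four round through holes 36 mm across, empty. Origin: centre of its underside; x away from the robot, y along the row to the left, z up. Holes at x = 0, y = +112.5, +37.5, -37.5, -112.5 mm. Seated, a tool's flange rests on the board, 78 mm above the table, and its nut centre is 123 mm above the table.
Things that resemble listed ones, but are neither listed nor needed, are in the scene too. Leave any pink look-alike of the part that bears slotting_nut alone. Leave any green look-alike of the part that bears surfacing_nut alone.

How it is judged:
At the end, for the whole second after the job is handed in: Each tool is in the carrier hole whose place in the row matches its cup's in the rack: nut centre within 8 mm of the hole's axis in x and y and 4 mm of its seated height (123 mm above the table), within 0.08 rad of upright, released and at rest (((y of cup_a in the frame of rack between 0.0925 and 0.1325 m and y of straight_nut in the frame of carrier between 0.1045 and 0.1205 m) or (y of cup_a in the frame of rack between 0.0175 and 0.0575 m and y of straight_nut in the frame of carrier between 0.0295 and 0.0455 m) or (y of cup_a in the frame of rack between -0.0575 and -0.0175 m and y of straight_nut in the frame of carrier between -0.0455 and -0.0295 m) or (y of cup_a in the frame of rack between -0.1325 and -0.0925 m and y of straight_nut in the frame of carrier between -0.1205 and -0.1045 m)) and x of straight_nut in the frame of carrier between -0.008 and 0.008 m and z of straight_nut in the frame of carrier between 0.119 and 0.127 m and angle between each of straight_nut, surfacing_nut, vee_nut, slotting_nut's own z axis and vertical below 0.08 rad and linear speed of each of straight, surfacing, vee, slotting below 0.02 m/s and angular speed of each of straight, surfacing, vee, slotting below 0.2 rad/s and contact force between each of straight, surfacing, vee, slotting and the fingers below 0.1 N and ((y of cup_b in the frame of rack between 0.0925 and 0.1325 m and y of surfacing_nut in the frame of carrier between 0.1045 and 0.1205 m) or (y of cup_b in the frame of rack between 0.0175 and 0.0575 m and y of surfacing_nut in the frame of carrier between 0.0295 and 0.0455 m) or (y of cup_b in the frame of rack between -0.0575 and -0.0175 m and y of surfacing_nut in the frame of carrier between -0.0455 and -0.0295 m) or (y of cup_b in the frame of rack between -0.1325 and -0.0925 m and y of surfacing_nut in the frame of carrier between -0.1205 and -0.1045 m)) and x of surfacing_nut in the frame of carrier between -0.008 and 0.008 m and z of surfacing_nut in the frame of carrier between 0.119 and 0.127 m and ((y of cup_c in the frame of rack between 0.0925 and 0.1325 m and y of vee_nut in the frame of carrier between 0.1045 and 0.1205 m) or (y of cup_c in the frame of rack between 0.0175 and 0.0575 m and y of vee_nut in the frame of carrier between 0.0295 and 0.0455 m) or (y of cup_c in the frame of rack between -0.0575 and -0.0175 m and y of vee_nut in the frame of carrier between -0.0455 and -0.0295 m) or (y of cup_c in the frame of rack between -0.1325 and -0.0925 m and y of vee_nut in the frame of carrier between -0.1205 and -0.1045 m)) and x of vee_nut in the frame of carrier between -0.008 and 0.008 m and z of vee_nut in the frame of carrier between 0.119 and 0.127 m and ((y of cup_d in the frame of rack between 0.0925 and 0.1325 m and y of slotting_nut in the frame of carrier between 0.1045 and 0.1205 m) or (y of cup_d in the frame of rack between 0.0175 and 0.0575 m and y of slotting_nut in the frame of carrier between 0.0295 and 0.0455 m) or (y of cup_d in the frame of rack between -0.0575 and -0.0175 m and y of slotting_nut in the frame of carrier between -0.0455 and -0.0295 m) or (y of cup_d in the frame of rack between -0.1325 and -0.0925 m and y of slotting_nut in the frame of carrier between -0.1205 and -0.1045 m)) and x of slotting_nut in the frame of carrier between -0.008 and 0.008 m and z of slotting_nut in the frame of carrier between 0.119 and 0.127 m); the robot touches nothing.
It fails at once if a tool is dropped or knocked away (faster than 0.5 m/s with no finger on it) ((contact force between straight and the fingers below 0.1 N and linear speed of straight above 0.5 m/s) or (contact force between surfacing and the fingers below 0.1 N and linear speed of surfacing above 0.5 m/s) or (contact force between vee and the fingers below 0.1 N and linear speed of vee above 0.5 m/s) or (contact force between slotting and the fingers below 0.1 N and linear speed of slotting above 0.5 m/s)).
It fails at once if a tool is tipped over (more than 0.6 rad from upright) (angle between any of straight_nut, surfacing_nut, vee_nut, slotting_nut's own z axis and vertical above 0.6 rad).
It also fails if it takes over 122 s, if anything falls off the work surface, if the arm or the gripper's body presses on something with over 40 N, if the wrist force passes 120 N, or if a joint passes its speed limit or range.

## Working session

There is one attempt and no reset: what is moved stays moved. The work goes in short steps, Python scripts to look and compute and a shell command to move; the robot and the scene stay as the last step left them, time stands still between calls to the robot, and variables do not carry over. Pictures are saved under pics/ and viewed, and the job is handed in when it is done.

```bash
mkdir -p pics
python3 - <<'E'
from station import arm, vision
import cv2
print(arm.sense())
for n in ("scene","top"):
    f=vision.grab_frame(n); cv2.imwrite(f"pics/{n}0.png",f["image"][:,:,::-1])
    print(n,f["camera_matrix"],f["k1"],f["cam_to_world"])
E
```

```text
{'time': 0.0, 'joints': array([-1.30550322,  0.59211949,  0.0482996 ,  1.60985258, -0.03331728,
        0.94269117, -0.03371961]), 'qvel': array([-3.92586603e-04,  1.93557413e-04, -7.18565589e-04, -3.82523050e-05,
        1.54931045e-04, -4.85140848e-04, -5.17007090e-04]), 'joint_torque': array([-6.04614288e-04, -5.48695457e+01,  1.54654987e+00, -1.98124748e+01,
        9.51181602e-03,  9.06452624e-03,  9.20976447e-06]), 'eef_pos': array([0.25428255, 0.67807334, 0.24112931]), 'eef_rot': array([-0.56044285, -3.0909001 ,  0.00352876]), 'wrist_force': array([-0.65027413, -0.84979696, -0.79515717]), 'wrist_torque': array([ 0.02308797,  0.01326   , -0.0280279 ]), 'width': 0.0855565555840832}
scene [[397.80392292   0.         279.52852587]
 [  0.         397.80392292 214.2249983 ]
 [  0.           0.           1.        ]] -0.0032045882667609588 [[ 0.8496952   0.39347571 -0.35099136  0.81594672]
 [ 0.52724049 -0.64156614  0.55714482 -0.53465441]
 [-0.00596122 -0.65846014 -0.752592    0.85398049]
 [ 0.          0.          0.          1.        ]]
top [[422.28067182   0.         280.90497843]
 [  0.         422.28067182 205.49241187]
 [  0.           0.           1.        ]] -0.1291236005799555 [[ 0.00898863 -0.99110609  0.13277019  0.37165155]
 [-0.99968811 -0.00581283  0.02428784 -0.01409395]
 [-0.02330006 -0.1329471  -0.99084922  0.94212948]
 [ 0.          0.          0.          1.        ]]
```

View pics/scene0.png

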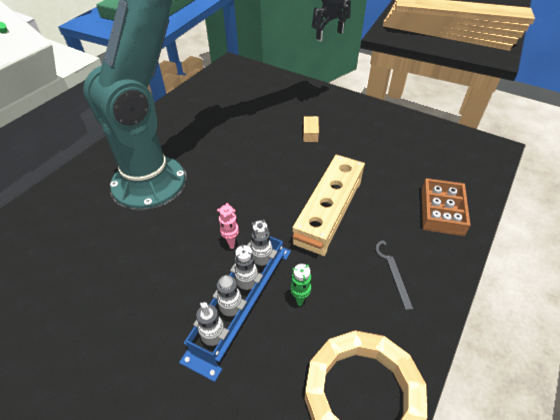

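View pics/top0.png

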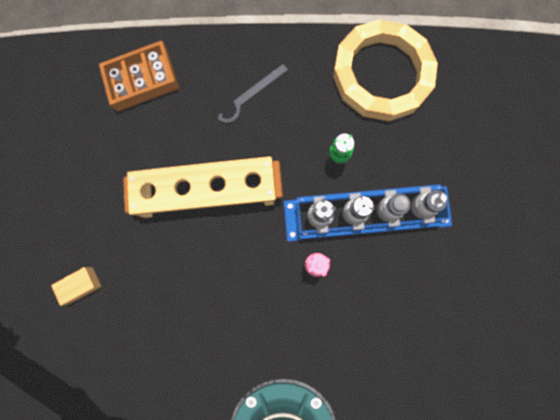

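The top view shows four rack tools at, left to right: (323,212), (360,208), (395,206) and (432,203). The pink look-alike is at (318,265) and the green one at (343,148). The carrier holes are at about (148,190), (183,187), (218,184) and (253,180). Next I'll check with a close crop and measure.

```bash
cat > h.py <<'E'
import numpy as np, cv2
from station import arm, vision
def project(f,P):
    T=np.linalg.inv(f["cam_to_world"]); p=T[:3,:3]@np.asarray(P,float)+T[:3,3]
    s=p[:2]/p[2]; s=s*(1+f["k1"]*(s@s)); K=f["camera_matrix"]
    return K[:2,:2]@s+K[:2,2]
def slopes(f,uv):
    K=f["camera_matrix"]; d=(np.asarray(uv,float)-K[:2,2])/np.array([K[0,0],K[1,1]])
    s=d.copy()
    for _ in range(20): s=d/(1+f["k1"]*(s**2).sum(-1,keepdims=True))
    return s
def cloud(f):
    h,w=f["depth"].shape; u,v=np.meshgrid(np.arange(w),np.arange(h))
    s=slopes(f,np.stack([u,v],-1)); d=f["depth"][...,None]
    c=np.concatenate([s*d,d],-1); T=f["cam_to_world"]
    P=c@T[:3,:3].T+T[:3,3]; P[f["depth"]<=0]=np.nan
    return P
def atz(f,uv,z):
    s=slopes(f,uv); T=f["cam_to_world"]; r=T[:3,:3]@np.r_[s,1]
    return T[:3,3]+r*(z-T[2,3])/r[2]
E
python3 - <<'E'
from h import *
f=vision.grab_frame("top"); P=cloud(f)
a=cv2.resize(f["image"][170:290,270:470],None,fx=4,fy=4,interpolation=cv2.INTER_CUBIC)
g=vision.grab_frame("scene")
b=cv2.resize(g["image"][190:390,170:330],None,fx=3,fy=3,interpolation=cv2.INTER_CUBIC)
cv2.imwrite("pics/c_top.png",a[:,:,::-1]);cv2.imwrite("pics/c_scene.png",b[:,:,::-1])
# carrier top
m=(abs(P[...,2]-.078)<.008)&(f["image"][...,0]>180)&(f["image"][...,2]<190)
m[:, 300:]=0; m[:140]=0;m[240:]=0
q=P[m][:,:2].astype(np.float32); print("carrier",cv2.minAreaRect(q),np.median(P[m][:,2]))
G=vision.grab_frame("scene");Q=cloud(G)
for nm,F,C in(("top",f,P),("scene",G,Q)):
  I=F["image"].astype(int)
  m=(I[...,2]>I[...,0]*1.7)&(I[...,2]>70)&(C[...,2]>-.01)&(C[...,2]<.1)&(C[...,0]>.3)&(abs(C[...,1])<.5)
  q=C[m]; print(nm,"rack",m.sum(),cv2.minAreaRect(q[:,:2].astype(np.float32)),np.nanmax(q[:,2]),np.percentile(q[:,2],[5,50,95]))
for n,uv in dict(t1=(323,212),t2=(360,208),t3=(395,206),t4=(432,203),pink=(318,265),green=(343,148)).items():
    r=P[uv[1]-14:uv[1]+15,uv[0]-14:uv[0]+15].reshape(-1,3)
    print(n,"maxz",np.nanmax(r[:,2]))
E
```

```text
carrier ((0.530368447303772, 0.18017682433128357), (0.09207934886217117, 0.3100281059741974), 6.195470809936523) 0.07723172504277764
top rack 2673 ((0.4850328266620636, -0.1876865178346634), (0.10075317323207855, 0.3797701299190521), 5.4753098487854) 0.0725383933381778 [-0.00203181  0.04318917  0.06892417]
scene rack 2373 ((0.4723392128944397, -0.1768888235092163), (0.11141221970319748, 0.3969273865222931), 5.544497966766357) 0.07202206038098935 [-0.00030378  0.04407856  0.06849862]
t1 maxz 0.1688142534838869
t2 maxz 0.1583133761667983
t3 maxz 0.16537359256004158
t4 maxz 0.17119504835860477
pink maxz 0.15579437835711762
green maxz 0.14545752791496813
```

View pics/c_top.png

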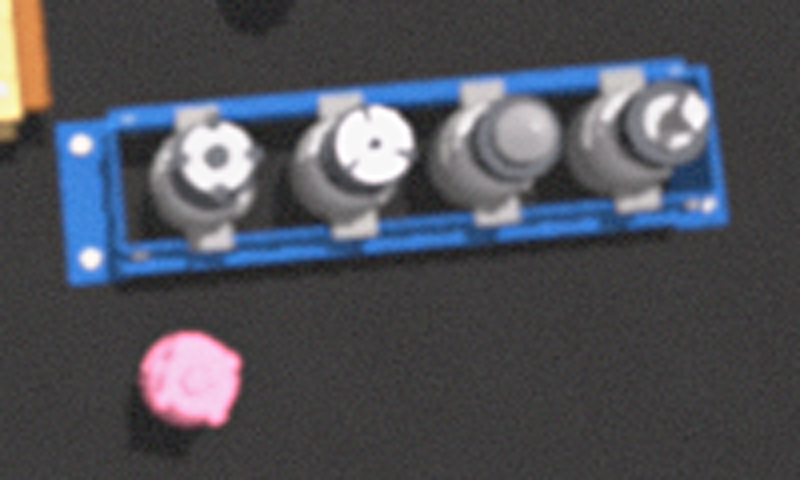

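View pics/c_scene.png

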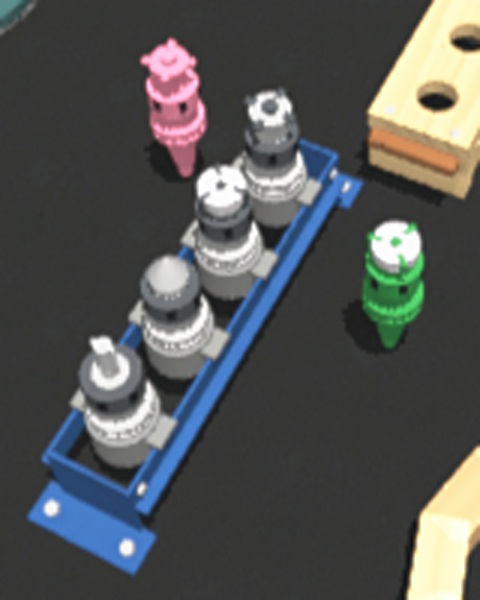

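Rack order, left to right: slotting (four-tooth disc with dark screw), surfacing (flat top), vee (cone), straight. The pink and green ones stand apart from the rack and I'll leave them alone. Next I'll fit the positions.

```bash
cat > fit.py <<'E'
from h import *
from scipy.optimize import least_squares
def tool(Cs,xy0,z0=0.078):
    pts=[];rad=[]
    for C in Cs:
        q=C[np.isfinite(C[...,0])]; q=q[np.hypot(q[:,0]-xy0[0],q[:,1]-xy0[1])<.036]
        for lo,hi,r in((.003,.014,.023),(.018,.032,.0165),(.037,.054,.021)):
            k=q[(q[:,2]>z0+lo)&(q[:,2]<z0+hi)]; pts.append(k[:,:2]);rad.append(np.full(len(k),r))
    pts=np.vstack(pts);rad=np.concatenate(rad)
    s=least_squares(lambda p:np.hypot(*(pts-p).T)-rad,xy0,loss="soft_l1",f_scale=.001)
    return s.x,len(pts)
def row(xy,ang):  # centre, yaw -> 4 left to right
    y=np.array([-np.sin(ang),np.cos(ang)]); return [xy+y*o for o in(.1125,.0375,-.0375,-.1125)]
def fitrow(pts):
    pts=np.array(pts); 
    s=least_squares(lambda p:(np.array(row(p[:2],p[2]))-pts).ravel(),[*pts.mean(0),0.1])
    return s.x,s.fun.reshape(4,2)*1000
E
python3 - <<'E'
from fit import *
np.set_printoptions(precision=4,suppress=True)
f=vision.grab_frame("top");g=vision.grab_frame("scene");A=cloud(f);B=cloud(g)
for nm,Cs in(("top",[A]),("scene",[B]),("both",[A,B])):
    r=[tool(Cs,atz(f,uv,.13)[:2]) for uv in((323,212),(360,208),(395,206),(432,203))]
    p,e=fitrow([x[0] for x in r]); print(nm,[x[0] for x in r],p,e.tolist(),[x[1] for x in r])
hs=[]
for uv in((148,190),(183,187),(218,184),(253,180)):
    m=np.zeros(A.shape[:2],bool); m[uv[1]-12:uv[1]+13,uv[0]-12:uv[0]+13]=1
    m&=(A[...,2]<.072); v,u=np.nonzero(m); pp=np.array([atz(f,(a,b),.078)[:2] for a,b in zip(u,v)])
    (c,rr)=cv2.minEnclosingCircle(pp.astype(np.float32)); hs.append(pp.mean(0)); print(len(pp),pp.mean(0),c,rr)
print("holes top",*fitrow(hs))
hs2=[]
for c in hs:
    u0,v0=project(g,[*c,.078]).round().astype(int); m=np.zeros(B.shape[:2],bool); m[v0-9:v0+10,u0-10:u0+11]=1
    m&=(B[...,2]<.072); v,u=np.nonzero(m); pp=np.array([atz(g,(a,b),.078)[:2] for a,b in zip(u,v)]); hs2.append(pp.mean(0)); print((u0,v0),len(pp))
print("holes scene",*fitrow(hs2))
E
```

```text
top [array([ 0.4714, -0.075 ]), array([ 0.4783, -0.1499]), array([ 0.4852, -0.2245]), array([ 0.4929, -0.2991])] [ 0.482  -0.1871  0.095 ] [[-0.16196956243269556, -0.15163688544099496], [0.09058637063596997, 0.10817683099192954], [0.3237379943353824, 0.0392287762546184], [-0.25235480253865683, 0.004231278194433141]] [63, 83, 120, 174]
scene [array([ 0.4726, -0.075 ]), array([ 0.4797, -0.1493]), array([ 0.487 , -0.2241]), array([ 0.4942, -0.2988])] [ 0.4834 -0.1868  0.0962] [[-0.021765620288882737, 0.15673455471446052], [0.04283849316577548, -0.17400033648568014], [-0.033072680983847746, 0.009323303413855122], [0.01199980810689949, 0.007942478354894256]] [187, 189, 185, 190]
both [array([ 0.4723, -0.075 ]), array([ 0.4793, -0.1495]), array([ 0.4865, -0.2243]), array([ 0.4938, -0.2989])] [ 0.483  -0.1869  0.0956] [[-0.08362084478802378, 0.05903755500874519], [0.08745369830570615, -0.10323816875038028], [0.07831941582409074, 0.005744507399929599], [-0.08215226934177311, 0.03845611462405252]] [250, 272, 305, 364]
202 [0.5178 0.2892] (0.5178949236869812, 0.2897835969924927) 0.017796387895941734
215 [0.5256 0.2158] (0.5256013870239258, 0.2157774120569229) 0.017914196476340294
216 [0.5335 0.1405] (0.5338382124900818, 0.14084027707576752) 0.017864378169178963
218 [0.5414 0.0678] (0.5413036942481995, 0.06769605726003647) 0.01759467087686062
holes top [0.5296 0.1783 0.106 ] [[-0.1387  0.9735]
 [ 0.036  -0.2026]
 [ 0.0178  0.5537]
 [ 0.085  -1.3247]]
(np.int64(344), np.int64(167)) 83
(np.int64(335), np.int64(184)) 79
(np.int64(325), np.int64(202)) 90
(np.int64(314), np.int64(221)) 105
holes scene [0.5338 0.1768 0.1063] [[ 0.271  -4.8375]
 [ 0.1108  2.2014]
 [-0.1167  1.5072]
 [-0.2651  1.129 ]]
```

```bash
python3 -m crank '[[0,0,-0.01,0.12,-1],[0,0,-0.01,0.12,-1],[0,0,-0.01,0.12,-1],[0,0,-0.01,0.12,-1],[0,0,-0.01,0.12,-1],[0,0,0,0.12,-1],[0,0,0,0.12,-1],[0,0,0,0.12,-1]]'
cat > go.py <<'E'
import sys; from h import *
from scipy.spatial.transform import Rotation as Ro
def go(x,y,z,yaw):
    s=arm.sense(); R=Ro.from_rotvec(s["eef_rot"]).as_matrix()
    cy=np.arctan2(R[1,1],R[0,1]); d=np.array([x,y,z])-s["eef_pos"]
    sp=-((yaw-cy+np.pi)%(2*np.pi)-np.pi)
    c,t=np.cos(yaw),np.sin(yaw); yv=np.array([c,t,0]);zv=np.array([0,0,-1.]);xv=np.cross(yv,zv)
    print("t %.2f"%s["time"],"pos",s["eef_pos"].round(4),"tilt %.4f"%np.arccos(-R[2,2]),"yaw %.4f"%cy,"w %.4f"%s["width"],"F",s["wrist_force"].round(1),"q7 %.2f"%s["joints"][6])
    print(" shift mm now-axes",(R.T@d*1000).round(1)," goal-axes",(np.array([xv,yv,zv])@d*1000).round(1),"spin %.4f"%sp)
if __name__=="__main__": go(*map(float,sys.argv[1:5]))
E
python3 go.py 0.53 0.178 0.29 0.106
```

```text
time: 1.02
eef_pos: [0.2545, 0.6789, 0.2927]
eef_rot: [-1.931, -2.477, -0.001]
wrist_force: [-0.7, -1.1, -0.7]
width: 0.0854
t 1.02 pos [0.2545 0.6789 0.2927] tilt 0.0006 yaw 0.2463 w 0.0854 F [-0.7 -1.1 -0.7] q7 -0.86
 shift mm now-axes [-553.   145.1    2.4]  goal-axes [-527.3  221.     2.7] spin 0.1403
```

```bash
python3 -m crank '[[0,0,0,0.07,-1],[0,0,0,0.07,-1],[-0.035,0.0145,0,0,-1],[-0.035,0.0145,0,0,-1],[-0.035,0.0145,0,0,-1],[-0.035,0.0145,0,0,-1],[-0.035,0.0145,0,0,-1],[-0.035,0.0145,0,0,-1]]'
python3 -m crank '[[-0.035,0.0145,0,0,-1],[-0.035,0.0145,0,0,-1],[-0.035,0.0145,0,0,-1],[-0.035,0.0145,0,0,-1],[-0.035,0.0145,0,0,-1],[-0.035,0.0145,0,0,-1],[-0.035,0.0145,0,0,-1],[0,0,0,0,-1]]'
python3 go.py 0.53 0.178 0.29 0.106
python3 - <<'E'
from h import *
f=vision.grab_frame("wrist"); cv2.imwrite("pics/w1.png",f["image"][:,:,::-1]); print(f["cam_to_world"].round(3),f["k1"],f["camera_matrix"][0])
import pickle;pickle.dump(f,open("w1.pkl","wb"))
E
```

```text
time: 1.68
eef_pos: [0.3651, 0.4782, 0.2925]
eef_rot: [-2.093, -2.343, -0.001]
wrist_force: [1.5, -0.2, 1.5]
width: 0.0857
time: 2.35
eef_pos: [0.497, 0.2384, 0.2933]
eef_rot: [2.105, 2.325, -0.0]
wrist_force: [-0.4, -1.1, 1.0]
width: 0.0854
t 2.35 pos [0.497  0.2384 0.2933] tilt 0.0054 yaw 0.0989 w 0.0854 F [-0.4 -1.1  1. ] q7 -0.24
 shift mm now-axes [-63.3  26.9   3.6]  goal-axes [-63.5  26.4   3.3] spin -0.0071
[[ 0.995  0.094  0.032  0.489]
 [ 0.099 -0.952 -0.29   0.312]
 [ 0.003  0.291 -0.957  0.424]
 [ 0.     0.     0.     1.   ]] -0.05990200382878807 [300.17219153   0.         280.05702068]
```

View pics/w1.png

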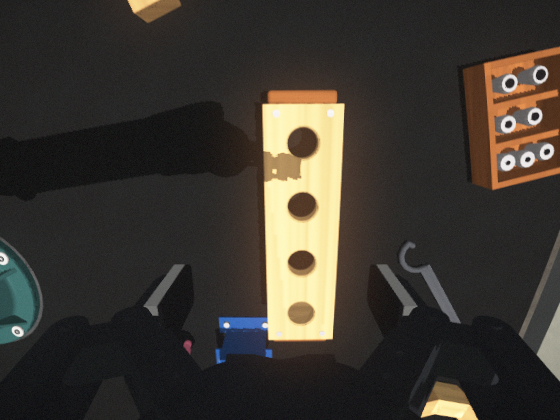

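All four holes show in the wrist view at (303,142), (302,204), (302,262) and (301,313). I'll measure them there.

Run:
```python
from fit import *
np.set_printoptions(precision=4,suppress=True)
f=vision.grab_frame("wrist");W=cloud(f)
b=W[100:330,265:340]; k=b[(b[...,2]>.07)&(b[...,2]<.09)]; print("board z",np.median(k[:,2]),len(k))
hs=[]
for uv in((303,142),(302,204),(302,262),(301,313)):
    m=np.zeros(W.shape[:2],bool); m[uv[1]-22:uv[1]+23,uv[0]-22:uv[0]+23]=1
    m&=(W[...,2]<.072)
    n,l=cv2.connectedComponents(m.astype(np.uint8)); m=l==l[uv[1],uv[0]]
    v,u=np.nonzero(m); pp=np.array([atz(f,(a,b),.078)[:2] for a,b in zip(u,v)])
    (c,rr)=cv2.minEnclosingCircle(pp.astype(np.float32)); hs.append(np.array(c)); print(len(pp),pp.mean(0),c,rr)
p,e=fitrow(hs); print(p,e); print(np.array(row(p[:2],p[2])))
```

```text
board z 0.07721451462380144 13478
746 [0.5175 0.2924] (0.5171635150909424, 0.29214534163475037) 0.017762351781129837
629 [0.5261 0.2186] (0.5260698199272156, 0.21831756830215454) 0.01771843060851097
491 [0.5335 0.1447] (0.5335126519203186, 0.1448880285024643) 0.01712276041507721
428 [0.5409 0.0715] (0.5411648750305176, 0.07038404792547226) 0.01782381162047386
[0.5295 0.1814 0.1071] [[ 0.2845  1.1434]
 [-0.602   0.4012]
 [-0.025  -0.7393]
 [ 0.3426 -0.8053]]
[[0.5174 0.2933]
 [0.5255 0.2187]
 [0.5335 0.1441]
 [0.5415 0.0696]]
```

```bash
python3 go.py 0.478 -0.13 0.31 0.0956
```

```text
t 2.45 pos [0.4937 0.2456 0.2927] tilt 0.0006 yaw 0.1070 w 0.0854 F [1.  1.1 0.1] q7 -0.24
 shift mm now-axes [-371.8  -55.8  -17.4]  goal-axes [-372.4  -51.5  -17.3] spin 0.0114
```

```bash
python3 -m crank '[[-0.037,-0.005,-0.004,0.0114,-1],[-0.037,-0.005,-0.004,0,-1],[-0.037,-0.005,-0.004,0,-1],[-0.037,-0.005,-0.004,0,-1],[-0.037,-0.005,0,0,-1],[-0.037,-0.005,0,0,-1],[-0.037,-0.005,0,0,-1],[-0.037,-0.005,0,0,-1]]'
python3 -m crank '[[-0.037,-0.005,0,0,-1],[-0.037,-0.005,0,0,-1],[0,0,0,0,-1],[0,0,0,0,-1],[0,0,0,0,-1]]'
python3 go.py 0.4723 -0.075 0.19 0.0956
python3 - <<'E'
from fit import *
np.set_printoptions(precision=4,suppress=True)
f=vision.grab_frame("wrist"); cv2.imwrite("pics/w2.png",f["image"][:,:,::-1]);W=cloud(f)
r=[tool([W],x) for x in row(np.array([.483,-.1869]),.0956)]
p,e=fitrow([x[0] for x in r]); print([x[0] for x in r],p,e.tolist(),[x[1] for x in r])
E
```

```text
time: 3.12
eef_pos: [0.4831, -0.0502, 0.3085]
eef_rot: [-2.102, -2.334, -0.002]
wrist_force: [0.4, 0.1, 0.0]
width: 0.0854
time: 3.53
eef_pos: [0.481, -0.1235, 0.3081]
eef_rot: [-2.104, -2.332, -0.001]
wrist_force: [-0.1, 0.8, -0.4]
width: 0.0855
t 3.53 pos [ 0.481  -0.1235  0.3081] tilt 0.0012 yaw 0.1029 w 0.0855 F [-0.1  0.8 -0.4] q7 0.48
 shift mm now-axes [ 49.   -3.7 118.2]  goal-axes [ 49.1  -4.1 118.1] spin 0.0073
[array([ 0.4715, -0.0748]), array([ 0.4787, -0.1496]), array([ 0.4861, -0.2243]), array([ 0.4931, -0.2986])] [ 0.4823 -0.1868  0.0964] [[0.048647665408407814, -0.03965432197378105], [-0.007681783242341478, 0.10455475671974912], [-0.15380833153644247, 0.15001543280315777], [0.11284244937043164, -0.2149158675469054]] [52, 216, 390, 516]
```

View pics/w2.png

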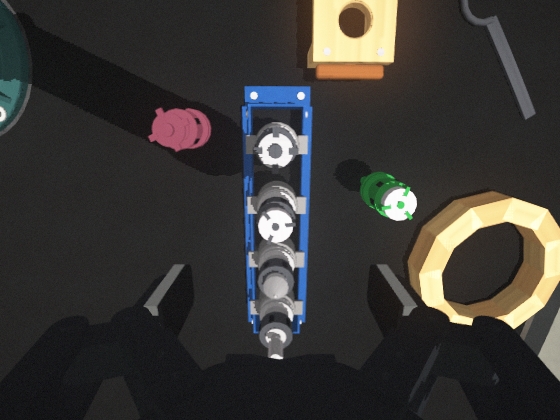

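The wrist view agrees with the fixed cameras to within 1 mm: the row runs from slotting (275,148) down to straight (276,340). Next I'll check the pink and green clearances to the open fingers.

Run:
```python
from fit import *
np.set_printoptions(precision=4,suppress=True)
f=vision.grab_frame("top");I=f["image"].astype(int);P=cloud(f)
g=vision.grab_frame("scene");J=g["image"].astype(int);Q=cloud(g)
for n,II,C in(("t",I,P),("s",J,Q)):
  m=(II[...,0]>1.35*II[...,1])&(II[...,2]>1.15*II[...,1])&(C[...,2]>.02)&(C[...,2]<.18); k=C[m]; print(n,"pink",np.percentile(k,[3,50,97],axis=0))
  m=(II[...,1]>1.6*II[...,0])&(II[...,1]>1.6*II[...,2])&(C[...,2]>.02)&(C[...,2]<.18)&(C[...,0]>.3); k=C[m]; print(n,"green",np.percentile(k,[3,50,97],axis=0))
```

```text
t pink [[ 0.3485 -0.0829  0.0777]
 [ 0.3665 -0.063   0.1455]
 [ 0.3855 -0.0454  0.1531]]
t green [[ 0.5829 -0.1354  0.0665]
 [ 0.589  -0.1095  0.0985]
 [ 0.6095 -0.0961  0.1364]]
s pink [[ 0.3551 -0.088   0.0344]
 [ 0.3771 -0.0747  0.1151]
 [ 0.3904 -0.0525  0.1507]]
s green [[ 0.5902 -0.1399  0.0313]
 [ 0.6149 -0.1312  0.0851]
 [ 0.6281 -0.1106  0.1372]]
```

```bash
python3 -m crank '[[0.025,-0.002,0,0.0073,-1],[0.024,-0.002,0,0,-1],[0,0,0.02,0,-1],[0,0,0.02,0,-1],[0,0,0,0,-1],[0,0,0,0,-1]]'; python3 go.py 0.4719 -0.0749 0.114 0.0956
```

```text
time: 4.18
eef_pos: [0.4713, -0.0757, 0.2678]
eef_rot: [-2.112, -2.324, 0.003]
wrist_force: [0.8, -0.3, 0.8]
width: 0.0856
t 4.18 pos [ 0.4713 -0.0757  0.2678] tilt 0.0025 yaw 0.0956 w 0.0856 F [ 0.8 -0.3  0.8] q7 0.40
 shift mm now-axes [  0.7   1.  153.8]  goal-axes [  0.8   0.7 153.8] spin -0.0000
```

```bash
python3 -m crank '[[0.0005,0.0007,0.03,0,-1],[0,0,0.03,0,-1],[0,0,0.03,0,-1],[0,0,0.025,0,-1],[0,0,0.02,0,-1],[0,0,0.018,0,-1],[0,0,0,0,-1],[0,0,0,0,-1]]'; python3 go.py 0.4719 -0.0749 0.114 0.0956
python3 - <<'E'
from h import *
f=vision.grab_frame("wrist"); cv2.imwrite("pics/w3.png",f["image"][:,:,::-1])
E
```

```text
time: 4.85
eef_pos: [0.4733, -0.0765, 0.1157]
eef_rot: [-2.115, -2.323, -0.0]
wrist_force: [-0.0, -0.5, 0.1]
width: 0.0854
t 4.85 pos [ 0.4733 -0.0765  0.1157] tilt 0.0002 yaw 0.0934 w 0.0854 F [-0.  -0.5  0.1] q7 0.62
 shift mm now-axes [ 1.7 -1.2  1.7]  goal-axes [ 1.7 -1.2  1.7] spin -0.0022
```

View pics/w3.png

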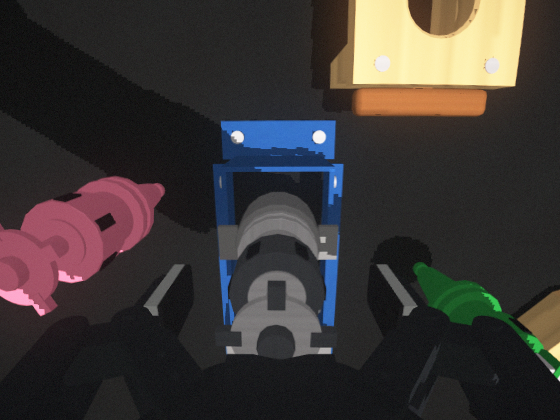

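The wrist view shows the nut (277,265) centred between the pads (180 and 385). Correcting a little, then closing.

```bash
python3 -m crank '[[0.0015,-0.001,0.0015,0,-0.5],[0,0,0,0,0],[0,0,0,0,0.5],[0,0,0,0,1],[0,0,0,0,1],[0,0,0,0,1],[0,0,0,0,1],[0,0,0,0,1]]'; python3 go.py 0.4719 -0.0749 0.114 0.0956;python3 -m crank '[[0,0,0,0,1],[0,0,0,0,1]]'
python3 - <<'E'
from h import *
f=vision.grab_frame("wrist"); cv2.imwrite("pics/w4.png",f["image"][:,:,::-1])
E
```

```text
time: 5.57
eef_pos: [0.4718, -0.0749, 0.1149]
eef_rot: [2.115, 2.322, 0.002]
wrist_force: [-1.5, 0.7, 7.9]
width: 0.0407
t 5.57 pos [ 0.4718 -0.0749  0.1149] tilt 0.0015 yaw 0.0934 w 0.0407 F [-1.5  0.7  7.9] q7 0.62
 shift mm now-axes [-0.   0.1  0.9]  goal-axes [-0.   0.1  0.9] spin -0.0022
time: 5.73
eef_pos: [0.4717, -0.0749, 0.1149]
eef_rot: [2.115, 2.322, 0.002]
wrist_force: [-1.7, 1.3, 6.9]
width: 0.0406
```

View pics/w4.png

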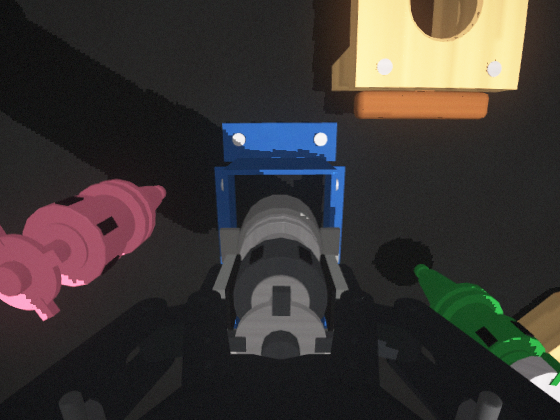

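```bash
python3 -m crank '[[0,0,-0.01,0,1],[0,0,-0.02,0,1],[0,0,-0.025,0,1],[0,0,-0.03,0,1],[0,0,-0.03,0,1],[0,0,-0.03,0,1],[0,0,-0.015,0,1],[0,0,0,0,1]]'; python3 go.py 0.5174 0.292 0.275 0.1068
python3 - <<'E'
from h import *
f=vision.grab_frame("wrist"); cv2.imwrite("pics/w5.png",f["image"][:,:,::-1])
E
```

```text
time: 6.45
eef_pos: [0.4728, -0.0755, 0.2771]
eef_rot: [2.112, 2.319, 0.008]
wrist_force: [0.8, 0.3, -5.4]
width: 0.0404
t 6.45 pos [ 0.4728 -0.0755  0.2771] tilt 0.0067 yaw 0.0932 w 0.0404 F [ 0.8  0.3 -5.4] q7 0.40
 shift mm now-axes [361.8  78.6   2.5]  goal-axes [360.7  83.5   2.1] spin -0.0136
```

View pics/w5.png

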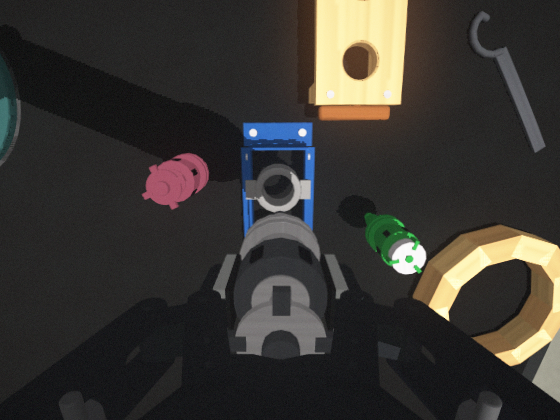

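Gripped and lifted upright, and the empty cup is visible at (278,187). Carrying it to the leftmost hole.

```bash
python3 -m crank '[[0.012,0.0025,0,-0.0136,1],[0.025,0.0055,0,0,1],[0.032,0.0075,0,0,1],[0.032,0.0075,0,0,1],[0.032,0.0075,0,0,1],[0.032,0.0075,0,0,1],[0.032,0.0075,0,0,1],[0.032,0.0075,0,0,1]]'
python3 -m crank '[[0.032,0.0075,0,0,1],[0.032,0.0075,0,0,1],[0.032,0.0075,0,0,1],[0.025,0.006,0,0,1],[0.01,0.002,0,0,1],[0,0,0,0,1],[0,0,0,0,1],[0,0,0,0,1]]'
python3 go.py 0.5174 0.292 0.275 0.1068
```

```text
time: 7.17
eef_pos: [0.4974, 0.1605, 0.2712]
eef_rot: [-2.096, -2.336, 0.008]
wrist_force: [0.4, -0.5, -5.6]
width: 0.0404
time: 7.83
eef_pos: [0.5151, 0.2895, 0.2723]
eef_rot: [-2.101, -2.335, 0.007]
wrist_force: [-0.5, -0.3, -5.7]
width: 0.0403
t 7.83 pos [0.5151 0.2895 0.2723] tilt 0.0045 yaw 0.1052 w 0.0403 F [-0.5 -0.3 -5.7] q7 -0.23
 shift mm now-axes [ 2.2  2.6 -2.8]  goal-axes [ 2.3  2.6 -2.7] spin -0.0016
```

```bash
python3 -m crank '[[0.002,0.0025,0.02,-0.0016,1],[0,0,0.025,0,1],[0,0,0.02,0,1],[0,0,0.012,0,1],[0,0,0,0,1],[0,0,0,0,1],[0,0,0,0,1]]'
python3 go.py 0.5174 0.292 0.195 0.1068
python3 - <<'E'
from h import *
ims=[]
for n in("wrist","scene"):
    f=vision.grab_frame(n); 
    if n=="scene":
        a=cv2.resize(f["image"][90:270,260:400],None,fx=3,fy=3,interpolation=cv2.INTER_CUBIC)
        c=project(f,[.5174,.292,.078]); print(c,(c-[260,90])*3)
    else: a=f["image"]
    cv2.imwrite(f"pics/p1{n}.png",a[:,:,::-1])
E
```

```text
time: 8.42
eef_pos: [0.5196, 0.2937, 0.198]
eef_rot: [2.098, 2.337, 0.003]
wrist_force: [0.0, 0.6, -5.3]
width: 0.0405
t 8.42 pos [0.5196 0.2937 0.198 ] tilt 0.0023 yaw 0.1073 w 0.0405 F [ 0.   0.6 -5.3] q7 -0.17
 shift mm now-axes [-1.4 -2.4  3. ]  goal-axes [-1.4 -2.4  3. ] spin 0.0005
[344.17306078 166.8580695 ] [252.51918235 230.5742085 ]
```

View pics/p1wrist.png

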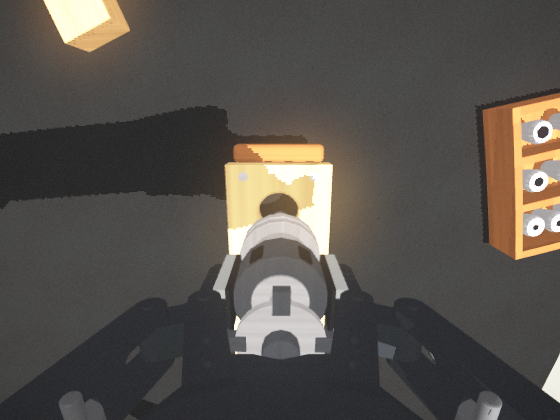

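View pics/p1scene.png

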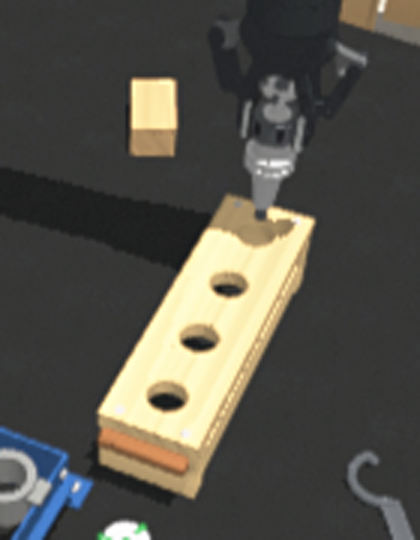

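The wrist view shows the far rim of hole 1 at about (277,195) and the board's end at row 163. I'll check the hole centre from these.

Run:
```python
from h import *
np.set_printoptions(precision=4,suppress=True)
f=vision.grab_frame("wrist")
cv2.imwrite("pics/p1c.png",cv2.resize(f["image"][150:260,210:350],None,fx=5,fy=5,interpolation=cv2.INTER_CUBIC)[:,:,::-1])
W=cloud(f)
m=np.zeros(W.shape[:2],bool);m[185:235,250:310]=1;m&=W[...,2]<.072
v,u=np.nonzero(m);print(v.min(),u.min(),u.max())
pp=np.array([atz(f,(a,b),.078)[:2] for a,b in zip(u,v)])
# boundary pts of far half
from scipy.optimize import least_squares
e=[]
for c in np.unique(u):
    k=v[u==c].min(); e.append((c,k-.5))
e=np.array([atz(f,x,.078)[:2] for x in e]); 
s=least_squares(lambda p:np.hypot(*(e-p).T)-.018,[.5174,.292],loss="soft_l1",f_scale=.001);print("hole1",s.x,len(e),abs(s.fun).mean())
for px in((270,163),(290,163),(228,210),(331,210)): print(px,atz(f,px,.078))
```

```text
194 259 298
hole1 [0.5183 0.2921] 40 0.0001836897446897981
(270, 163) [0.5066 0.3351 0.078 ]
(290, 163) [0.5232 0.3368 0.078 ]
(228, 210) [0.4742 0.2906 0.078 ]
(331, 210) [0.5636 0.3002 0.078 ]
```

View pics/p1c.png

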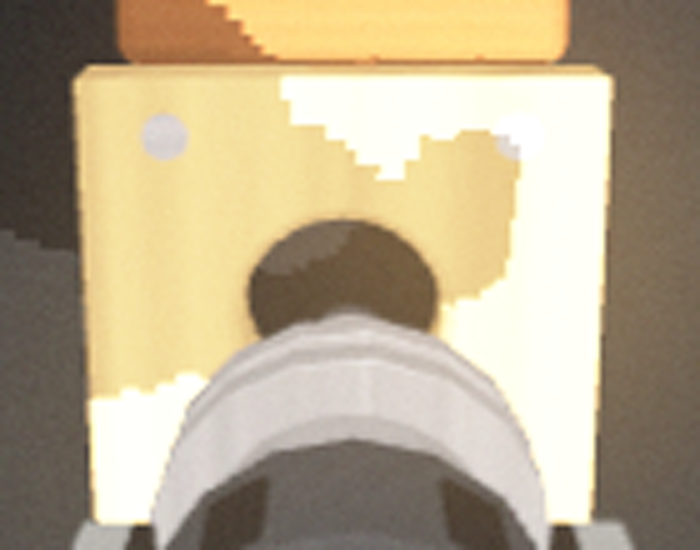

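```bash
python3 -m crank '[[-0.001,-0.0015,0,0,1],[0,0,0.01,0,1],[0,0,0.01,0,1],[0,0,0,0,1],[0,0,0,0,1]]'
python3 go.py 0.518 0.292 0.116 0.1068
```

```text
time: 8.98
eef_pos: [0.516, 0.2925, 0.1755]
eef_rot: [-2.097, -2.338, 0.004]
wrist_force: [-0.1, 0.5, -5.3]
width: 0.0404
t 8.98 pos [0.516  0.2925 0.1755] tilt 0.0030 yaw 0.1086 w 0.0404 F [-0.1  0.5 -5.3] q7 -0.16
 shift mm now-axes [-0.6  2.1 59.5]  goal-axes [-0.7  1.9 59.5] spin 0.0018
```

```bash
python3 -m crank '[[-0.0003,0.002,0.01,0,1],[0,0,0.012,0,1],[0,0,0.012,0,1],[0,0,0,0,1],[0,0,0,0,1]]'
python3 go.py 0.518 0.292 0.116 0.1068
```

```text
time: 9.4
eef_pos: [0.518, 0.2923, 0.1413]
eef_rot: [-2.097, -2.338, 0.005]
wrist_force: [0.6, 0.3, -4.7]
width: 0.0402
t 9.40 pos [0.518  0.2923 0.1413] tilt 0.0033 yaw 0.1085 w 0.0402 F [ 0.6  0.3 -4.7] q7 -0.13
 shift mm now-axes [-0.2 -0.  25.3]  goal-axes [-0.3 -0.1 25.3] spin 0.0017
```

```bash
python3 -m crank '[[0,0,0.008,0,1],[0,0,0.008,0,1],[0,0,0.005,0,1],[0,0,0,0,1],[0,0,0,0,1]]'
python3 go.py 0.518 0.292 0.116 0.1068
```

```text
time: 9.82
eef_pos: [0.5188, 0.2926, 0.1214]
eef_rot: [-2.098, -2.338, 0.001]
wrist_force: [-0.1, 0.2, -5.1]
width: 0.0403
t 9.82 pos [0.5188 0.2926 0.1214] tilt 0.0009 yaw 0.1085 w 0.0403 F [-0.1  0.2 -5.1] q7 -0.12
 shift mm now-axes [-0.5 -0.9  5.4]  goal-axes [-0.5 -0.9  5.4] spin 0.0017
```

```bash
python3 -m crank '[[0,-0.0007,0.002,0,1],[0,0,0.002,0,1],[0,0,0.001,0,1],[0,0,0,0,1]]'
python3 go.py 0.518 0.292 0.115 0.1068
python3 -m crank '[[0,0,0.001,0,1],[0,0,0.0005,0,1],[0,0,0,0,1]]'
python3 go.py 0.518 0.292 0.115 0.1068
```

```text
time: 10.15
eef_pos: [0.5183, 0.2927, 0.1167]
eef_rot: [-2.098, -2.339, 0.0]
wrist_force: [-0.1, 0.2, -5.5]
width: 0.0401
t 10.15 pos [0.5183 0.2927 0.1167] tilt 0.0001 yaw 0.1086 w 0.0401 F [-0.1  0.2 -5.5] q7 -0.11
 shift mm now-axes [-0.7 -0.3  1.7]  goal-axes [-0.7 -0.3  1.7] spin 0.0018
time: 10.4
eef_pos: [0.5184, 0.2927, 0.1153]
eef_rot: [2.098, 2.339, 0.0]
wrist_force: [-0.5, -0.3, -5.5]
width: 0.0402
t 10.40 pos [0.5184 0.2927 0.1153] tilt 0.0000 yaw 0.1086 w 0.0402 F [-0.5 -0.3 -5.5] q7 -0.11
 shift mm now-axes [-0.7 -0.5  0.3]  goal-axes [-0.7 -0.5  0.3] spin 0.0018
```

```bash
python3 -m crank '[[0,0,0.0006,0,1],[0,0,0.0006,0,1],[0,0,0.0006,0,1],[0,0,0,0,1]]'
python3 -m crank '[[0,0,0.0005,0,1],[0,0,0.0005,0,1],[0,0,0,0,1]]'
```

```text
time: 10.73
eef_pos: [0.5185, 0.2928, 0.115]
eef_rot: [-2.097, -2.338, -0.001]
wrist_force: [-3.4, -0.6, 6.8]
width: 0.0405
time: 10.98
eef_pos: [0.5185, 0.2928, 0.1149]
eef_rot: [-2.097, -2.337, -0.001]
wrist_force: [-4.7, -2.0, 12.6]
width: 0.0406
```

Seated (Fz turned positive at z = 0.115). I'll unload and release.

```bash
python3 -m crank '[[0,0,-0.001,0,1],[0,0,0,0,0.3],[0,0,0,0,0],[0,0,0,0,-0.3],[0,0,0,0,-0.7],[0,0,0,0,-1],[0,0,0,0,-1],[0,0,0,0,-1]]'
python3 -m crank '[[0,0,-0.01,0,-1],[0,0,-0.02,0,-1],[0,0,-0.03,0,-1],[0,0,-0.035,0,-1],[0,0,-0.035,0,-1],[0,0,-0.03,0,-1],[0,0,0,0,-1],[0,0,0,0,-1]]'
python3 go.py 0.479 -0.1496 0.275 0.0958
python3 - <<'E'
from fit import *
np.set_printoptions(precision=4,suppress=True)
C=[]
for n in("wrist","scene"):
    f=vision.grab_frame(n);C.append(cloud(f)); cv2.imwrite(f"pics/q1{n}.png",f["image"][:,:,::-1])
for c in(C[:1],C[1:]): print(tool(c,[.518,.292]))
E
```

```text
time: 11.65
eef_pos: [0.5186, 0.2928, 0.1134]
eef_rot: [2.097, 2.339, 0.0]
wrist_force: [0.4, 0.6, -0.9]
width: 0.0854
time: 12.32
eef_pos: [0.5196, 0.2932, 0.2763]
eef_rot: [2.097, 2.338, 0.008]
wrist_force: [0.2, -0.3, -0.4]
width: 0.0854
t 12.32 pos [0.5196 0.2932 0.2763] tilt 0.0054 yaw 0.1084 w 0.0854 F [ 0.2 -0.3 -0.4] q7 -0.23
 shift mm now-axes [-4.358e+02 -8.830e+01 -3.000e-01]  goal-axes [-436.9  -82.8    1.3] spin 0.0126
(array([0.5183, 0.2927]), 213)
(array([0.5199, 0.2928]), 170)
```

View pics/q1wrist.png

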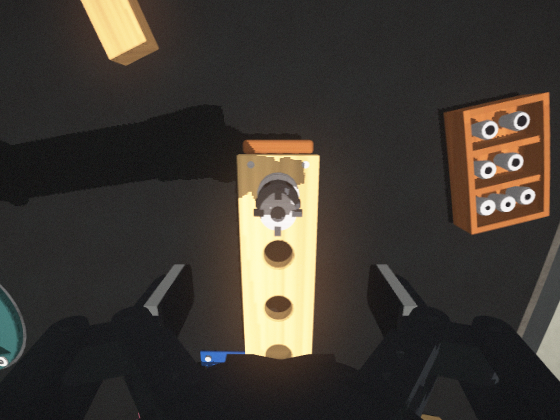

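Slotting stands in hole 1 (278,205), with holes 2 and 3 empty at (278,252) and (278,306). Next is surfacing.

```bash
python3 -m crank '[[-0.036,-0.0068,0,0.0126,-1],[-0.036,-0.0068,0,0,-1],[-0.036,-0.0068,0,0,-1],[-0.036,-0.0068,0,0,-1],[-0.036,-0.0068,0,0,-1],[-0.036,-0.0068,0,0,-1],[-0.036,-0.0068,0,0,-1],[-0.036,-0.0068,0,0,-1]]'
python3 -m crank '[[-0.036,-0.0068,0,0,-1],[-0.036,-0.0068,0,0,-1],[-0.036,-0.0068,0,0,-1],[-0.03,-0.006,0,0,-1],[-0.01,-0.002,0,0,-1],[0,0,0.02,0,-1],[0,0,0,0,-1],[0,0,0,0,-1]]'
python3 go.py 0.479 -0.1496 0.114 0.0958
```

```text
time: 13.08
eef_pos: [0.4905, -0.0008, 0.2721]
eef_rot: [-2.111, -2.324, 0.004]
wrist_force: [0.8, -0.4, 0.8]
width: 0.0854
time: 13.75
eef_pos: [0.4767, -0.1481, 0.2519]
eef_rot: [-2.109, -2.322, 0.004]
wrist_force: [-0.5, 0.2, 0.0]
width: 0.0855
t 13.75 pos [ 0.4767 -0.1481  0.2519] tilt 0.0052 yaw 0.0963 w 0.0855 F [-0.5  0.2  0. ] q7 0.60
 shift mm now-axes [ -1.9   2.8 137.9]  goal-axes [ -1.7   2.2 137.9] spin 0.0005
```

```bash
python3 -m crank '[[-0.0017,0.0022,0.025,0,-1],[0,0,0.03,0,-1],[0,0,0.03,0,-1],[0,0,0.025,0,-1],[0,0,0.018,0,-1],[0,0,0.009,0,-1],[0,0,0,0,-1],[0,0,0,0,-1]]'
python3 go.py 0.479 -0.1496 0.114 0.0958
```

```text
time: 14.42
eef_pos: [0.481, -0.1502, 0.1168]
eef_rot: [-2.111, -2.326, -0.0]
wrist_force: [0.0, -0.3, 0.6]
width: 0.0852
t 14.42 pos [ 0.481  -0.1502  0.1168] tilt 0.0003 yaw 0.0970 w 0.0852 F [ 0.  -0.3  0.6] q7 0.79
 shift mm now-axes [ 0.8 -1.9  2.8]  goal-axes [ 0.8 -1.9  2.8] spin 0.0012
```

```bash
python3 -m crank '[[0.0008,-0.0018,0.002,0,-0.5],[0,0,0,0,0],[0,0,0,0,0.5],[0,0,0,0,1],[0,0,0,0,1],[0,0,0,0,1],[0,0,0,0,1],[0,0,0,0,1]]'
python3 go.py 0.479 -0.1496 0.114 0.0958
python3 -m crank '[[0,0,-0.01,0,1],[0,0,-0.02,0,1],[0,0,-0.025,0,1],[0,0,-0.03,0,1],[0,0,-0.03,0,1],[0,0,-0.03,0,1],[0,0,-0.015,0,1],[0,0,0,0,1]]'; python3 go.py 0.526 0.2177 0.275 0.1068
python3 - <<'E'
from h import *
f=vision.grab_frame("wrist"); cv2.imwrite("pics/w6.png",f["image"][:,:,::-1])
E
```

```text
time: 15.08
eef_pos: [0.479, -0.1501, 0.1156]
eef_rot: [2.112, 2.325, 0.002]
wrist_force: [-1.8, 1.9, 5.2]
width: 0.0408
t 15.08 pos [ 0.479  -0.1501  0.1156] tilt 0.0015 yaw 0.0958 w 0.0408 F [-1.8  1.9  5.2] q7 0.79
 shift mm now-axes [0.5 0.  1.6]  goal-axes [0.5 0.  1.6] spin 0.0000
time: 15.75
eef_pos: [0.4803, -0.1509, 0.2781]
eef_rot: [2.109, 2.321, 0.007]
wrist_force: [1.3, -0.1, -4.2]
width: 0.0405
t 15.75 pos [ 0.4803 -0.1509  0.2781] tilt 0.0073 yaw 0.0957 w 0.0405 F [ 1.3 -0.1 -4.2] q7 0.58
 shift mm now-axes [362.6  80.7   3.1]  goal-axes [361.7  84.8   3.1] spin -0.0111
```

View pics/w6.png

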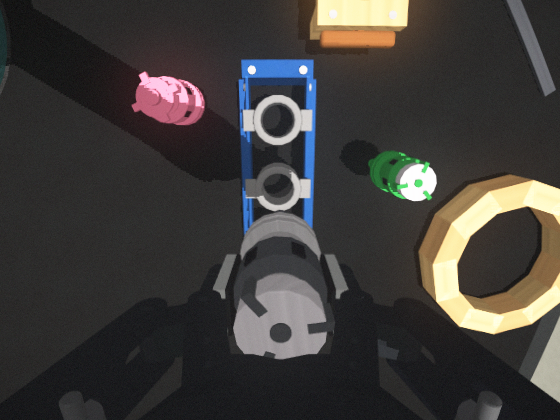

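Surfacing is gripped, and two empty cups show at (278,120) and (278,187). Carrying it to hole 2.

```bash
python3 -m crank '[[0.012,0.0028,0,-0.0111,1],[0.025,0.006,0,0,1],[0.032,0.0075,0,0,1],[0.032,0.0075,0,0,1],[0.032,0.0075,0,0,1],[0.032,0.0075,0,0,1],[0.032,0.0075,0,0,1],[0.032,0.0075,0,0,1]]'
python3 -m crank '[[0.032,0.0075,0,0,1],[0.032,0.0075,0,0,1],[0.032,0.0075,0,0,1],[0.025,0.006,0,0,1],[0.01,0.002,0,0,1],[0,0,0,0,1],[0,0,0,0,1],[0,0,0,0,1]]'
python3 go.py 0.526 0.2177 0.195 0.1068
```

```text
time: 16.47
eef_pos: [0.5056, 0.0858, 0.2722]
eef_rot: [-2.096, -2.336, 0.007]
wrist_force: [0.6, -0.5, -4.1]
width: 0.0404
time: 17.13
eef_pos: [0.5231, 0.2147, 0.2733]
eef_rot: [-2.101, -2.335, 0.006]
wrist_force: [-0.4, -0.8, -4.4]
width: 0.0401
t 17.13 pos [0.5231 0.2147 0.2733] tilt 0.0038 yaw 0.1051 w 0.0401 F [-0.4 -0.8 -4.4] q7 -0.10
 shift mm now-axes [ 2.9  3.5 78.3]  goal-axes [ 2.7  3.3 78.3] spin -0.0017
```

```bash
python3 -m crank '[[0.0027,0.002,0.02,-0.0017,1],[0,0,0.025,0,1],[0,0,0.02,0,1],[0,0,0.012,0,1],[0,0,0,0,1],[0,0,0,0,1],[0,0,0,0,1]]'
python3 go.py 0.526 0.2177 0.195 0.1068
cat > hole.py <<'E'
from h import *
from scipy.optimize import least_squares
def hole(xy,name):
    f=vision.grab_frame("wrist"); W=cloud(f)
    far=project(f,[xy[0]+.018*np.sin(-.107),xy[1]+.018*np.cos(.107),.078]); c=far.round().astype(int)
    m=np.zeros(W.shape[:2],bool);m[c[1]-8:c[1]+30,c[0]-28:c[0]+29]=1;m&=W[...,2]<.072
    n,l=cv2.connectedComponents(m.astype(np.uint8)); k=l[c[1]+8,c[0]]; v,u=np.nonzero(l==k)
    e=np.array([atz(f,(q,v[u==q].min()-.5),.078)[:2] for q in np.unique(u)])
    s=least_squares(lambda p:np.hypot(*(e-p).T)-.018,xy,loss="soft_l1",f_scale=.001)
    print("hole",s.x.round(4),len(e),abs(s.fun).mean(),"lbl",k)
    cv2.imwrite(f"pics/{name}.png",f["image"][:,:,::-1])
E
python3 -c "
from hole import *
hole([.526,.2177],'p2')"
```

```text
time: 17.72
eef_pos: [0.5269, 0.2192, 0.1986]
eef_rot: [2.098, 2.337, 0.003]
wrist_force: [0.4, 0.7, -3.9]
width: 0.0401
t 17.72 pos [0.5269 0.2192 0.1986] tilt 0.0021 yaw 0.1073 w 0.0401 F [ 0.4  0.7 -3.9] q7 -0.03
 shift mm now-axes [-1.4 -1.1  3.6]  goal-axes [-1.4 -1.1  3.6] spin 0.0005
hole [0.5264 0.2175] 40 0.00019092339423401708 lbl 1
```

View pics/p2.png

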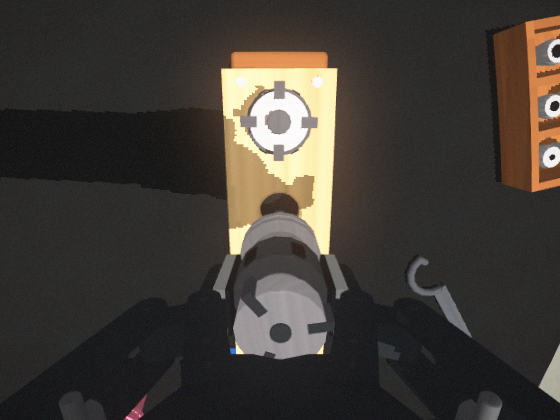

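Slotting stands in place at (279,121), and hole 2's far rim at (280,195) fits the prediction within 0.5 mm. Lowering.

```bash
python3 -m crank '[[-0.001,0,0.01,0,1],[0,0,0.01,0,1],[0,0,0.008,0,1],[0,0,0,0,1],[0,0,0,0,1]]'
python3 go.py 0.5263 0.2176 0.116 0.1068
```

```text
time: 18.18
eef_pos: [0.5253, 0.2185, 0.1685]
eef_rot: [-2.097, -2.338, 0.003]
wrist_force: [0.7, 0.3, -3.8]
width: 0.0405
t 18.18 pos [0.5253 0.2185 0.1685] tilt 0.0021 yaw 0.1089 w 0.0405 F [ 0.7  0.3 -3.8] q7 -0.01
 shift mm now-axes [-1.   1.  52.5]  goal-axes [-1.   0.9 52.5] spin 0.0021
```

```bash
python3 -m crank '[[-0.001,0.0005,0.011,0,1],[0,0,0.012,0,1],[0,0,0.012,0,1],[0,0,0.006,0,1],[0,0,0,0,1],[0,0,0,0,1]]'
python3 go.py 0.5263 0.2176 0.116 0.1068
```

```text
time: 18.68
eef_pos: [0.5262, 0.2175, 0.1277]
eef_rot: [-2.097, -2.338, 0.002]
wrist_force: [-0.1, -0.7, -4.2]
width: 0.0406
t 18.68 pos [0.5262 0.2175 0.1277] tilt 0.0015 yaw 0.1085 w 0.0406 F [-0.1 -0.7 -4.2] q7 0.03
 shift mm now-axes [ 0.1  0.1 11.7]  goal-axes [ 0.1  0.1 11.7] spin 0.0017
```

```bash
python3 -m crank '[[0,0,0.005,0,1],[0,0,0.004,0,1],[0,0,0.002,0,1],[0,0,0,0,1]]'
python3 -m crank '[[0,0,0.001,0,1],[0,0,0.0005,0,1],[0,0,0.0005,0,1],[0,0,0,0,1]]'
```

```text
time: 19.02
eef_pos: [0.5263, 0.2177, 0.1171]
eef_rot: [-2.097, -2.339, 0.001]
wrist_force: [-0.1, -0.0, -4.2]
width: 0.0407
time: 19.35
eef_pos: [0.5267, 0.2179, 0.1157]
eef_rot: [2.097, 2.339, 0.001]
wrist_force: [0.4, 0.0, -3.4]
width: 0.0399
```

```bash
python3 -m crank '[[0,0,0.0006,0,1],[0,0,0.0006,0,1],[0,0,0.0006,0,1],[0,0,0,0,1]]'
```

```text
time: 19.68
eef_pos: [0.5267, 0.2179, 0.1156]
eef_rot: [-2.097, -2.338, -0.002]
wrist_force: [-4.6, -1.0, 11.5]
width: 0.0406
```

Seated. Release, retreat, then move towards vee.

```bash
python3 -m crank '[[0,0,-0.001,0,1],[0,0,0,0,0.3],[0,0,0,0,0],[0,0,0,0,-0.3],[0,0,0,0,-0.7],[0,0,0,0,-1],[0,0,0,0,-1],[0,0,0,0,-1]]'
python3 -m crank '[[0,0,-0.01,0,-1],[0,0,-0.02,0,-1],[0,0,-0.03,0,-1],[0,0,-0.035,0,-1],[0,0,-0.035,0,-1],[0,0,-0.03,0,-1],[0,0,0,0,-1],[0,0,0,0,-1]]'
python3 go.py 0.4862 -0.2243 0.275 0.0958
python3 - <<'E'
from fit import *
np.set_printoptions(precision=4,suppress=True)
C=[]
for n in("wrist","scene"):
    f=vision.grab_frame(n);C.append(cloud(f)); cv2.imwrite(f"pics/q2{n}.png",f["image"][:,:,::-1])
for c in(C[:1],C[1:]): print(tool(c,[.518,.292]),tool(c,[.526,.2177]))
E
```

```text
time: 20.35
eef_pos: [0.5267, 0.2178, 0.1146]
eef_rot: [2.097, 2.339, 0.0]
wrist_force: [0.0, 0.1, -0.6]
width: 0.0853
time: 21.02
eef_pos: [0.5278, 0.2181, 0.2774]
eef_rot: [2.097, 2.338, 0.008]
wrist_force: [-0.7, 0.9, -0.6]
width: 0.0852
t 21.02 pos [0.5278 0.2181 0.2774] tilt 0.0053 yaw 0.1086 w 0.0852 F [-0.7  0.9 -0.6] q7 -0.09
 shift mm now-axes [-435.3  -89.3    0.9]  goal-axes [-436.4  -83.7    2.4] spin 0.0128
(array([0.5178, 0.2932]), 41) (array([0.5266, 0.2184]), 203)
(array([0.5198, 0.2926]), 116) (array([0.5281, 0.2183]), 174)
```

View pics/q2wrist.png

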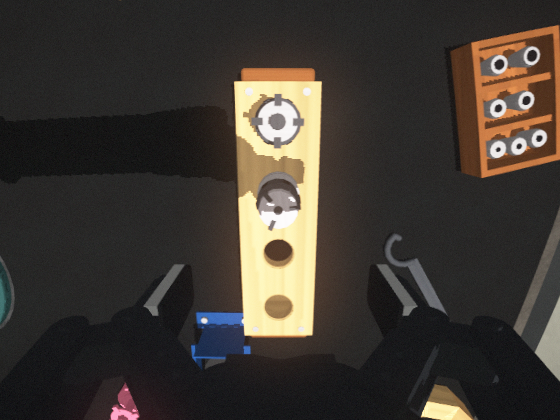

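Slotting (278,121) and surfacing (278,203) stand in holes 1 and 2. Now vee.

```bash
python3 -m crank '[[-0.036,-0.0069,0,0.0128,-1],[-0.036,-0.0069,0,0,-1],[-0.036,-0.0069,0,0,-1],[-0.036,-0.0069,0,0,-1],[-0.036,-0.0069,0,0,-1],[-0.036,-0.0069,0,0,-1],[-0.036,-0.0069,0,0,-1],[-0.036,-0.0069,0,0,-1]]'
python3 -m crank '[[-0.036,-0.0069,0,0,-1],[-0.036,-0.0069,0,0,-1],[-0.036,-0.0069,0,0,-1],[-0.03,-0.006,0,0,-1],[-0.012,-0.001,0,0,-1],[0,0,0.02,0,-1],[0,0,0,0,-1],[0,0,0,0,-1]]'
python3 go.py 0.4862 -0.2243 0.114 0.0958
```

```text
time: 21.78
eef_pos: [0.4979, -0.0756, 0.2732]
eef_rot: [-2.11, -2.324, 0.004]
wrist_force: [0.4, 0.3, 0.3]
width: 0.0853
time: 22.45
eef_pos: [0.4852, -0.2247, 0.2529]
eef_rot: [-2.108, -2.322, 0.003]
wrist_force: [-1.0, -0.1, 0.1]
width: 0.0852
t 22.45 pos [ 0.4852 -0.2247  0.2529] tilt 0.0054 yaw 0.0964 w 0.0852 F [-1.  -0.1  0.1] q7 0.77
 shift mm now-axes [-1.000e-01  1.700e+00  1.389e+02]  goal-axes [  0.3   1.1 138.9] spin 0.0006
```

```bash
python3 -m crank '[[0.001,-0.0008,0.025,0,-1],[0,0,0.03,0,-1],[0,0,0.03,0,-1],[0,0,0.026,0,-1],[0,0,0.018,0,-1],[0,0,0.01,0,-1],[0,0,0,0,-1],[0,0,0,0,-1]]'
python3 go.py 0.4862 -0.2243 0.114 0.0958
```

```text
time: 23.12
eef_pos: [0.486, -0.2247, 0.116]
eef_rot: [-2.111, -2.326, -0.0]
wrist_force: [0.1, -0.1, -0.9]
width: 0.0855
t 23.12 pos [ 0.486  -0.2247  0.116 ] tilt 0.0004 yaw 0.0970 w 0.0855 F [ 0.1 -0.1 -0.9] q7 0.93
 shift mm now-axes [0.4 0.2 2. ]  goal-axes [0.4 0.2 2. ] spin 0.0012
```

```bash
python3 -m crank '[[0.0004,0.0002,0.0015,0,-0.5],[0,0,0,0,0],[0,0,0,0,0.5],[0,0,0,0,1],[0,0,0,0,1],[0,0,0,0,1],[0,0,0,0,1],[0,0,0,0,1]]'
python3 go.py 0.4862 -0.2243 0.114 0.0958
python3 -m crank '[[0,0,-0.01,0,1],[0,0,-0.02,0,1],[0,0,-0.025,0,1],[0,0,-0.03,0,1],[0,0,-0.03,0,1],[0,0,-0.03,0,1],[0,0,-0.015,0,1],[0,0,0,0,1]]'; python3 go.py 0.5343 0.143 0.275 0.1068
python3 - <<'E'
from h import *
f=vision.grab_frame("wrist"); cv2.imwrite("pics/w7.png",f["image"][:,:,::-1])
E
```

```text
time: 23.78
eef_pos: [0.4862, -0.225, 0.1154]
eef_rot: [2.112, 2.325, 0.002]
wrist_force: [-1.1, 1.9, 5.8]
width: 0.0406
t 23.78 pos [ 0.4862 -0.225   0.1154] tilt 0.0016 yaw 0.0960 w 0.0406 F [-1.1  1.9  5.8] q7 0.93
 shift mm now-axes [0.7 0.1 1.4]  goal-axes [0.7 0.1 1.4] spin 0.0002
time: 24.45
eef_pos: [0.487, -0.2258, 0.2777]
eef_rot: [2.109, 2.321, 0.005]
wrist_force: [1.5, 0.0, -6.4]
width: 0.0403
t 24.45 pos [ 0.487  -0.2258  0.2777] tilt 0.0066 yaw 0.0956 w 0.0403 F [ 1.5  0.  -6.4] q7 0.75
 shift mm now-axes [362.6  82.3   2.3]  goal-axes [361.7  86.4   2.7] spin -0.0112
```

View pics/w7.png

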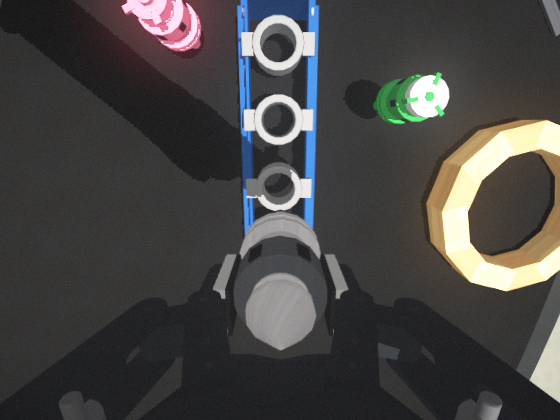

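Vee gripped; three empty cups at (278,45), (278,120) and (278,187). To hole 3.

```bash
python3 -m crank '[[0.012,0.0028,0,-0.0112,1],[0.025,0.006,0,0,1],[0.032,0.0077,0,0,1],[0.032,0.0077,0,0,1],[0.032,0.0077,0,0,1],[0.032,0.0077,0,0,1],[0.032,0.0077,0,0,1],[0.032,0.0077,0,0,1]]'
python3 -m crank '[[0.032,0.0077,0,0,1],[0.032,0.0077,0,0,1],[0.032,0.0077,0,0,1],[0.025,0.006,0,0,1],[0.012,0.002,0,0,1],[0,0,0,0,1],[0,0,0,0,1],[0,0,0,0,1]]'
python3 go.py 0.5343 0.143 0.195 0.1068
```

```text
time: 25.17
eef_pos: [0.5136, 0.0115, 0.2718]
eef_rot: [-2.095, -2.335, 0.006]
wrist_force: [1.2, 0.5, -6.1]
width: 0.0405
time: 25.83
eef_pos: [0.5314, 0.1424, 0.273]
eef_rot: [-2.101, -2.335, 0.006]
wrist_force: [0.4, -0.2, -5.9]
width: 0.0401
t 25.83 pos [0.5314 0.1424 0.273 ] tilt 0.0038 yaw 0.1056 w 0.0401 F [ 0.4 -0.2 -5.9] q7 0.04
 shift mm now-axes [ 0.4  3.2 78. ]  goal-axes [ 0.3  2.9 78. ] spin -0.0012
```

```bash
python3 -m crank '[[-0.001,0.001,0.02,-0.0012,1],[0,0,0.025,0,1],[0,0,0.02,0,1],[0,0,0.012,0,1],[0,0,0,0,1],[0,0,0,0,1],[0,0,0,0,1]]'
python3 go.py 0.5343 0.143 0.195 0.1068
python3 -c "
from hole import *
hole([.5343,.143],'p3')"
```

```text
time: 26.42
eef_pos: [0.535, 0.1428, 0.1983]
eef_rot: [2.099, 2.336, 0.003]
wrist_force: [0.8, -0.1, -5.2]
width: 0.0406
t 26.42 pos [0.535  0.1428 0.1983] tilt 0.0022 yaw 0.1070 w 0.0406 F [ 0.8 -0.1 -5.2] q7 0.12
 shift mm now-axes [ 0.3 -0.7  3.3]  goal-axes [ 0.3 -0.7  3.3] spin 0.0002
hole [0.5345 0.143 ] 40 0.00019454103036597127 lbl 1
```

View pics/p3.png

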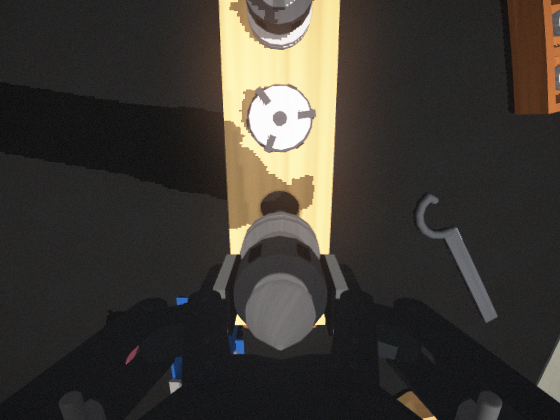

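Hole 3's rim (280,195) matches the prediction, and surfacing stands at (280,118).

```bash
python3 -m crank '[[0,0.001,0.01,0,1],[0,0,0.01,0,1],[0,0,0.008,0,1],[0,0,0,0,1],[0,0,0,0,1]]'
python3 go.py 0.5344 0.143 0.116 0.1068
```

```text
time: 26.88
eef_pos: [0.5341, 0.1434, 0.1683]
eef_rot: [-2.097, -2.338, 0.003]
wrist_force: [0.5, 0.0, -5.6]
width: 0.0402
t 26.88 pos [0.5341 0.1434 0.1683] tilt 0.0023 yaw 0.1084 w 0.0402 F [ 0.5  0.  -5.6] q7 0.15
 shift mm now-axes [-0.4  0.4 52.3]  goal-axes [-0.4  0.3 52.3] spin 0.0016
```

```bash
python3 -m crank '[[-0.0004,0,0.011,0,1],[0,0,0.012,0,1],[0,0,0.012,0,1],[0,0,0.006,0,1],[0,0,0,0,1],[0,0,0,0,1]]'
python3 go.py 0.5344 0.143 0.116 0.1068
```

```text
time: 27.38
eef_pos: [0.5345, 0.1428, 0.1274]
eef_rot: [-2.098, -2.338, 0.002]
wrist_force: [-0.7, 1.5, -5.5]
width: 0.0405
t 27.38 pos [0.5345 0.1428 0.1274] tilt 0.0016 yaw 0.1081 w 0.0405 F [-0.7  1.5 -5.5] q7 0.19
 shift mm now-axes [ 0.2 -0.1 11.4]  goal-axes [ 0.2 -0.1 11.4] spin 0.0013
```

```bash
python3 -m crank '[[0,0,0.005,0,1],[0,0,0.004,0,1],[0,0,0.002,0,1],[0,0,0,0,1]]'
python3 -m crank '[[0,0,0.001,0,1],[0,0,0.0005,0,1],[0,0,0.0005,0,1],[0,0,0,0,1]]'
python3 -m crank '[[0,0,0.0006,0,1],[0,0,0.0006,0,1],[0,0,0.0003,0,1],[0,0,0,0,1]]'
```

```text
time: 27.72
eef_pos: [0.5347, 0.1431, 0.1169]
eef_rot: [-2.098, -2.338, 0.001]
wrist_force: [-1.4, -0.8, -5.0]
width: 0.0401
time: 28.05
eef_pos: [0.5351, 0.1432, 0.1155]
eef_rot: [2.098, 2.338, 0.001]
wrist_force: [-1.0, 0.1, -3.5]
width: 0.0405
time: 28.38
eef_pos: [0.5351, 0.1432, 0.1154]
eef_rot: [-2.097, -2.338, -0.002]
wrist_force: [-4.1, -0.7, 9.6]
width: 0.0405
```

Seated. Release, retreat, then on to straight.

```bash
python3 -m crank '[[0,0,-0.001,0,1],[0,0,0,0,0.3],[0,0,0,0,0],[0,0,0,0,-0.3],[0,0,0,0,-0.7],[0,0,0,0,-1],[0,0,0,0,-1],[0,0,0,0,-1]]'
python3 -m crank '[[0,0,-0.01,0,-1],[0,0,-0.02,0,-1],[0,0,-0.03,0,-1],[0,0,-0.035,0,-1],[0,0,-0.035,0,-1],[0,0,-0.03,0,-1],[0,0,0,0,-1],[0,0,0,0,-1]]'
python3 go.py 0.4935 -0.2988 0.275 0.0958
python3 - <<'E'
from fit import *
np.set_printoptions(precision=4,suppress=True)
C=[]
for n in("wrist","scene"):
    f=vision.grab_frame(n);C.append(cloud(f)); cv2.imwrite(f"pics/q3{n}.png",f["image"][:,:,::-1])
for c in(C[:1],C[1:]): print(tool(c,[.526,.2177]),tool(c,[.5345,.143]))
E
```

```text
time: 29.05
eef_pos: [0.5351, 0.1431, 0.1147]
eef_rot: [2.098, 2.338, 0.0]
wrist_force: [0.2, 0.8, -0.0]
width: 0.0855
time: 29.72
eef_pos: [0.5361, 0.1433, 0.2773]
eef_rot: [2.097, 2.337, 0.008]
wrist_force: [0.4, 0.2, -1.1]
width: 0.0852
t 29.72 pos [0.5361 0.1433 0.2773] tilt 0.0052 yaw 0.1083 w 0.0852 F [ 0.4  0.2 -1.1] q7 0.05
 shift mm now-axes [-434.9  -90.2    1.1]  goal-axes [-436.   -84.7    2.3] spin 0.0125
(array([0.5261, 0.2187]), 41) (array([0.5351, 0.1439]), 220)
(array([0.5279, 0.2181]), 143) (array([0.5366, 0.1439]), 173)
```

View pics/q3wrist.png

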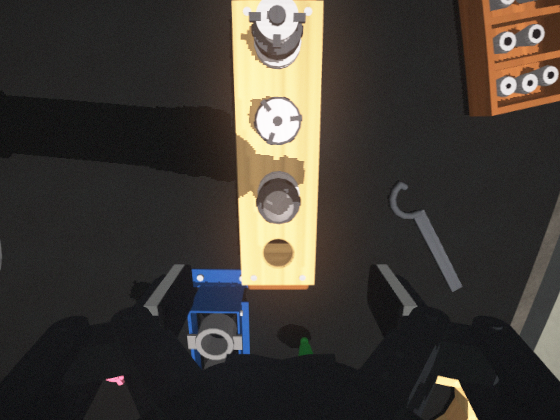

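Three tools stand in holes 1–3, vee at (278,200), and hole 4 is empty at (278,252). Now straight.

```bash
python3 -m crank '[[-0.036,-0.007,0,0.0125,-1],[-0.036,-0.007,0,0,-1],[-0.036,-0.007,0,0,-1],[-0.036,-0.007,0,0,-1],[-0.036,-0.007,0,0,-1],[-0.036,-0.007,0,0,-1],[-0.036,-0.007,0,0,-1],[-0.036,-0.007,0,0,-1]]'
python3 -m crank '[[-0.036,-0.007,0,0,-1],[-0.036,-0.007,0,0,-1],[-0.036,-0.007,0,0,-1],[-0.03,-0.006,0,0,-1],[-0.012,-0.001,0,0,-1],[0,0,0.02,0,-1],[0,0,0,0,-1],[0,0,0,0,-1]]'
python3 go.py 0.4935 -0.2988 0.114 0.0958
```

```text
time: 30.48
eef_pos: [0.5055, -0.1502, 0.2731]
eef_rot: [-2.11, -2.323, 0.003]
wrist_force: [1.2, 0.6, -0.1]
width: 0.0851
time: 31.15
eef_pos: [0.4925, -0.2991, 0.2526]
eef_rot: [-2.108, -2.322, 0.002]
wrist_force: [0.6, -0.4, -0.2]
width: 0.0853
t 31.15 pos [ 0.4925 -0.2991  0.2526] tilt 0.0058 yaw 0.0964 w 0.0853 F [ 0.6 -0.4 -0.2] q7 0.91
 shift mm now-axes [ -0.2   1.7 138.6]  goal-axes [  0.2   1.  138.6] spin 0.0006
```

```bash
python3 -m crank '[[0.001,-0.0008,0.025,0,-1],[0,0,0.03,0,-1],[0,0,0.03,0,-1],[0,0,0.026,0,-1],[0,0,0.018,0,-1],[0,0,0.01,0,-1],[0,0,0,0,-1],[0,0,0,0,-1]]'
python3 go.py 0.4935 -0.2988 0.114 0.0958
```

```text
time: 31.82
eef_pos: [0.4933, -0.2995, 0.116]
eef_rot: [-2.111, -2.326, -0.0]
wrist_force: [0.6, 0.3, 0.7]
width: 0.0853
t 31.82 pos [ 0.4933 -0.2995  0.116 ] tilt 0.0003 yaw 0.0969 w 0.0853 F [0.6 0.3 0.7] q7 1.05
 shift mm now-axes [0.7 0.3 2. ]  goal-axes [0.7 0.3 2. ] spin 0.0011
```

```bash
python3 -m crank '[[0.001,0.0002,0.0015,0,-0.5],[0,0,0,0,0],[0,0,0,0,0.5],[0,0,0,0,1],[0,0,0,0,1],[0,0,0,0,1],[0,0,0,0,1],[0,0,0,0,1]]'
python3 go.py 0.4935 -0.2988 0.114 0.0958
python3 -m crank '[[0,0,-0.01,0,1],[0,0,-0.02,0,1],[0,0,-0.025,0,1],[0,0,-0.03,0,1],[0,0,-0.03,0,1],[0,0,-0.03,0,1],[0,0,-0.015,0,1],[0,0,0,0,1]]'; python3 go.py 0.5423 0.0685 0.275 0.1068
python3 - <<'E'
from h import *
f=vision.grab_frame("wrist"); cv2.imwrite("pics/w8.png",f["image"][:,:,::-1])
E
```

```text
time: 32.48
eef_pos: [0.4935, -0.2993, 0.1155]
eef_rot: [2.112, 2.324, 0.002]
wrist_force: [-0.5, 1.0, 6.0]
width: 0.0404
t 32.48 pos [ 0.4935 -0.2993  0.1155] tilt 0.0018 yaw 0.0958 w 0.0404 F [-0.5  1.   6. ] q7 1.05
 shift mm now-axes [0.5 0.1 1.5]  goal-axes [0.5 0.1 1.5] spin -0.0000
time: 33.15
eef_pos: [0.4939, -0.3003, 0.2778]
eef_rot: [2.109, 2.32, 0.003]
wrist_force: [0.6, -1.0, -5.1]
width: 0.0402
t 33.15 pos [ 0.4939 -0.3003  0.2778] tilt 0.0066 yaw 0.0954 w 0.0402 F [ 0.6 -1.  -5.1] q7 0.89
 shift mm now-axes [362.6  83.3   2.1]  goal-axes [361.6  87.4   2.8] spin -0.0114
```

View pics/w8.png

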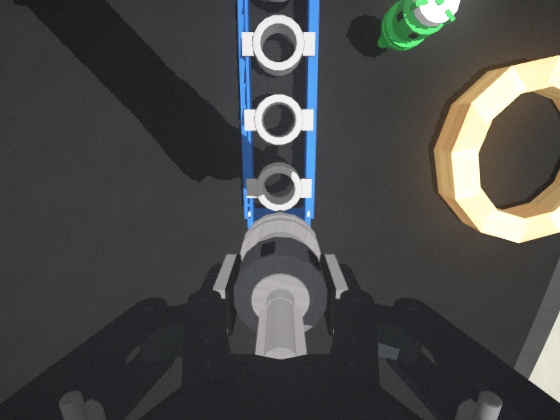

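Straight gripped (cutter at (281,325)), all other cups empty. To hole 4.

```bash
python3 -m crank '[[0.012,0.0028,0,-0.0114,1],[0.025,0.006,0,0,1],[0.032,0.0077,0,0,1],[0.032,0.0077,0,0,1],[0.032,0.0077,0,0,1],[0.032,0.0077,0,0,1],[0.032,0.0077,0,0,1],[0.032,0.0077,0,0,1]]'
python3 -m crank '[[0.032,0.0077,0,0,1],[0.032,0.0077,0,0,1],[0.032,0.0077,0,0,1],[0.025,0.006,0,0,1],[0.012,0.003,0,0,1],[0,0,0,0,1],[0,0,0,0,1],[0,0,0,0,1]]'
python3 go.py 0.5423 0.0685 0.195 0.1068
```

```text
time: 33.87
eef_pos: [0.5208, -0.0623, 0.2718]
eef_rot: [-2.095, -2.335, 0.005]
wrist_force: [1.3, -0.6, -5.2]
width: 0.0411
time: 34.53
eef_pos: [0.5395, 0.0687, 0.2731]
eef_rot: [-2.1, -2.335, 0.005]
wrist_force: [-0.4, -0.5, -5.8]
width: 0.0403
t 34.53 pos [0.5395 0.0687 0.2731] tilt 0.0034 yaw 0.1059 w 0.0403 F [-0.4 -0.5 -5.8] q7 0.19
 shift mm now-axes [-0.4  3.  78.1]  goal-axes [-0.5  2.8 78.1] spin -0.0009
```

```bash
python3 -m crank '[[-0.001,0.001,0.02,-0.0009,1],[0,0,0.025,0,1],[0,0,0.02,0,1],[0,0,0.012,0,1],[0,0,0,0,1],[0,0,0,0,1],[0,0,0,0,1]]'
python3 go.py 0.5423 0.0685 0.195 0.1068
python3 -c "
from hole import *
hole([.5423,.0685],'p4')"
```

```text
time: 35.12
eef_pos: [0.543, 0.0685, 0.1982]
eef_rot: [2.099, 2.336, 0.002]
wrist_force: [0.8, -0.2, -5.5]
width: 0.0404
t 35.12 pos [0.543  0.0685 0.1982] tilt 0.0022 yaw 0.1068 w 0.0404 F [ 0.8 -0.2 -5.5] q7 0.28
 shift mm now-axes [ 0.1 -0.7  3.2]  goal-axes [ 0.1 -0.7  3.2] spin 0.0000
hole [0.5244 0.2367] 560 0.08999338418686036 lbl 0
```

View pics/p4.png

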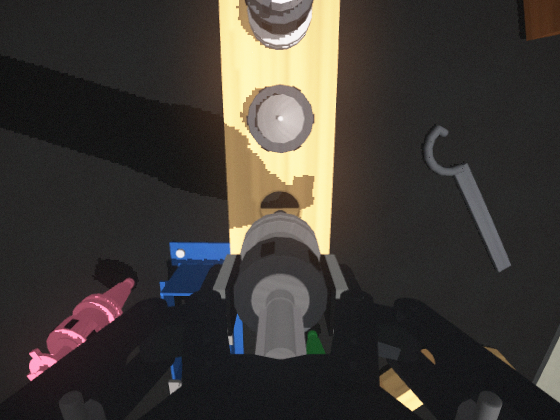

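The automatic fit failed here because the seed pixel fell on the tool's stud, giving label 0. The rim at (280,193) sits as the other holes did, centred under the tool. Lowering gently.

```bash
python3 -m crank '[[0,0.001,0.01,0,1],[0,0,0.01,0,1],[0,0,0.008,0,1],[0,0,0,0,1],[0,0,0,0,1]]'
python3 go.py 0.5425 0.0685 0.116 0.1068
```

```text
time: 35.58
eef_pos: [0.5422, 0.0694, 0.1683]
eef_rot: [-2.097, -2.337, 0.003]
wrist_force: [0.1, -0.6, -6.2]
width: 0.0407
t 35.58 pos [0.5422 0.0694 0.1683] tilt 0.0022 yaw 0.1082 w 0.0407 F [ 0.1 -0.6 -6.2] q7 0.31
 shift mm now-axes [-0.9  0.3 52.3]  goal-axes [-0.9  0.2 52.3] spin 0.0014
```

```bash
python3 -m crank '[[-0.0007,0,0.011,0,1],[0,0,0.012,0,1],[0,0,0.012,0,1],[0,0,0.006,0,1],[0,0,0,0,1],[0,0,0,0,1]]'
python3 go.py 0.5425 0.0685 0.116 0.1068
```

```text
time: 36.08
eef_pos: [0.5426, 0.0685, 0.1274]
eef_rot: [-2.098, -2.337, 0.002]
wrist_force: [-0.7, 0.7, -5.3]
width: 0.0406
t 36.08 pos [0.5426 0.0685 0.1274] tilt 0.0015 yaw 0.1079 w 0.0406 F [-0.7  0.7 -5.3] q7 0.36
 shift mm now-axes [ 0.  -0.1 11.4]  goal-axes [-0.  -0.1 11.4] spin 0.0011
```

```bash
python3 -m crank '[[0,0,0.005,0,1],[0,0,0.004,0,1],[0,0,0.002,0,1],[0,0,0,0,1]]'
python3 -m crank '[[0,0,0.001,0,1],[0,0,0.0005,0,1],[0,0,0.0005,0,1],[0,0,0,0,1]]'
python3 -m crank '[[0,0,0.0006,0,1],[0,0,0.0006,0,1],[0,0,0.0003,0,1],[0,0,0,0,1]]'
```

```text
time: 36.42
eef_pos: [0.5428, 0.0688, 0.1169]
eef_rot: [-2.098, -2.338, 0.001]
wrist_force: [0.4, -0.1, -5.7]
width: 0.0404
time: 36.75
eef_pos: [0.5432, 0.0687, 0.1156]
eef_rot: [2.098, 2.338, 0.001]
wrist_force: [-0.3, -0.6, -3.6]
width: 0.0403
time: 37.08
eef_pos: [0.5432, 0.0688, 0.1154]
eef_rot: [-2.098, -2.337, -0.002]
wrist_force: [-3.7, -0.2, 10.9]
width: 0.0405
```

Seated. Release, retreat, and check everything.

```bash
python3 -m crank '[[0,0,-0.001,0,1],[0,0,0,0,0.3],[0,0,0,0,0],[0,0,0,0,-0.3],[0,0,0,0,-0.7],[0,0,0,0,-1],[0,0,0,0,-1],[0,0,0,0,-1]]'
python3 -m crank '[[0,0,-0.01,0,-1],[0,0,-0.02,0,-1],[0,0,-0.03,0,-1],[0,0,-0.035,0,-1],[0,0,-0.035,0,-1],[0,0,-0.03,0,-1],[0,0,0,0,-1],[0,0,0,0,-1]]'
python3 -m crank '[[-0.02,0,0,0,-1],[-0.03,0,0,0,-1],[-0.03,0,0,0,-1],[-0.03,0,0,0,-1],[-0.03,0,0,0,-1],[0,0,0,0,-1],[0,0,0,0,-1],[0,0,0,0,-1]]'
python3 - <<'E'
from fit import *
np.set_printoptions(precision=4,suppress=True)
C={}
for n in("scene","top"):
    f=vision.grab_frame(n);C[n]=cloud(f)
    sl=(slice(90,290),slice(220,400)) if n=="scene" else (slice(120,260),slice(100,460))
    a=f["image"][sl]; a=cv2.resize(a,None,fx=3 if n=="scene" else 2.2,fy=3 if n=="scene" else 2.2,interpolation=cv2.INTER_CUBIC); cv2.imwrite(f"pics/end{n}.png",a[:,:,::-1])
g=[(.518,.292),(.5262,.2176),(.5344,.143),(.5425,.0685)]
for n in C:
    r=[tool([C[n]],x) for x in g]; print(n,[x[0] for x in r],[x[1] for x in r]); p,e=fitrow([x[0] for x in r]); print(p,e.tolist())
    for x in g:
        q=C[n][np.isfinite(C[n][...,0])];q=q[np.hypot(q[:,0]-x[0],q[:,1]-x[1])<.025]; print(" top z %.4f"%np.percentile(q[:,2],99.5),end="")
    print()
E
```

```text
time: 37.75
eef_pos: [0.5432, 0.0687, 0.1147]
eef_rot: [2.098, 2.338, 0.0]
wrist_force: [-0.8, 0.4, 0.5]
width: 0.0854
time: 38.42
eef_pos: [0.5443, 0.0687, 0.2772]
eef_rot: [2.097, 2.336, 0.007]
wrist_force: [-0.2, -0.2, -0.7]
width: 0.0854
time: 39.08
eef_pos: [0.5572, -0.0699, 0.2736]
eef_rot: [-2.097, -2.336, 0.002]
wrist_force: [-0.3, 0.2, 0.6]
width: 0.0855
scene [array([0.5194, 0.2929]), array([0.528 , 0.2185]), array([0.5362, 0.1447]), array([0.5446, 0.0691])] [113, 116, 37, 169]
[0.532  0.1813 0.112 ] [[0.07180229287395701, 0.20373142813978617], [-0.12284786787375435, 0.08555828551135014], [0.021651889881790787, -0.7055072727219502], [0.02939368511800655, 0.4162175590707723]]
 top z 0.1673 top z 0.1583 top z 0.1354 top z 0.1366
top [array([0.5186, 0.2931]), array([0.5269, 0.219 ]), array([0.5354, 0.1428]), array([0.5425, 0.0685])] [154, 132, 34, 0]
[0.5308 0.1809 0.1066] [[0.2690199646321334, -0.37429477440370507], [-0.003496000346103756, -0.86288611409846], [-0.5743921865217771, 0.7401407057632259], [0.30886822223552546, 0.4970401827737725]]
 top z 0.1680 top z 0.1583 top z 0.1640Traceback (most recent call last):
  File "<stdin>", line 12, in <module>
    return _quantile_unchecked(
        a, q, axis, out, overwrite_input, method, keepdims, weights)
    return _ureduce(a,
                    func=_quantile_ureduce_func,
    ...<5 lines>...
                    overwrite_input=overwrite_input,
                    method=method)
    r = func(a, **kwargs)
    result = _quantile(arr,
                       quantiles=q,
    ...<2 lines>...
                       out=out,
                       weights=wgt)
    slices_having_nans = np.isnan(arr[-1, ...])
                                  ~~~^^^^^^^^^
IndexError: index -1 is out of bounds for axis 0 with size 0
```

View pics/endscene.png

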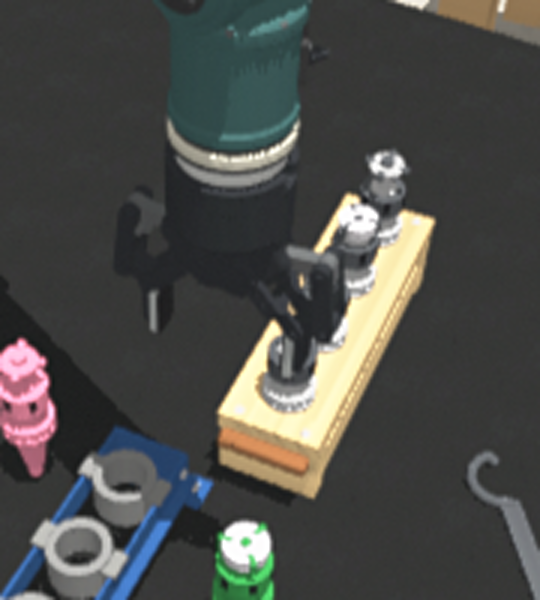

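View pics/endtop.png

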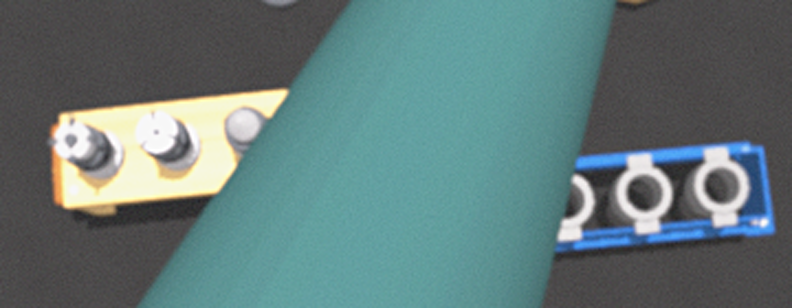

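The arm blocks the straight tool in the top view and most of vee in the scene view, so I'll move farther along −y and check again.

```bash
python3 -m crank '[[-0.035,0,-0.01,0,-1],[-0.035,0,0,0,-1],[-0.035,0,0,0,-1],[-0.035,0,0,0,-1],[-0.035,0,0,0,-1],[0,0,0,0,-1],[0,0,0,0,-1],[0,0,0,0,-1]]'
python3 - <<'E'
from fit import *
np.set_printoptions(precision=4,suppress=True)
C={}
for n in("scene","top"):
    f=vision.grab_frame(n);C[n]=cloud(f)
    cv2.imwrite(f"pics/end2{n}.png",f["image"][:,:,::-1])
g=[(.518,.292),(.5262,.2176),(.5344,.143),(.5425,.0685)]
for n in C:
    r=[tool([C[n]],x) for x in g]; print(n,[x[0] for x in r],[x[1] for x in r]); p,e=fitrow([x[0] for x in r]); print(p,e.tolist())
    for x in g:
        q=C[n][np.isfinite(C[n][...,0])];q=q[(np.hypot(q[:,0]-x[0],q[:,1]-x[1])<.025)]; print(" top z",np.sort(q[:,2])[-3:].round(4),end="")
    print()
E
```

```text
time: 39.85
eef_pos: [0.5773, -0.2425, 0.2841]
eef_rot: [-2.095, -2.339, -0.001]
wrist_force: [-0.2, 0.2, 0.0]
width: 0.0855
scene [array([0.52  , 0.2926]), array([0.5281, 0.2185]), array([0.5366, 0.1441]), array([0.5447, 0.0691])] [103, 146, 149, 188]
[0.5323 0.1811 0.1102] [[-0.07776295638506348, 0.2843892311517049], [0.1522906726851847, -0.14123289760969993], [-0.10586023182823645, -0.25825739232726574], [0.03133251552833727, 0.11510105879333765]]
 top z [0.1673 0.1674 0.1674] top z [0.1577 0.1581 0.1582] top z [0.1615 0.1616 0.1626] top z [0.1707 0.171  0.1711]
top [array([0.5188, 0.2935]), array([0.5269, 0.219 ]), array([0.5349, 0.1437]), array([0.5431, 0.0703])] [171, 138, 146, 110]
[0.5309 0.1816 0.108 ] [[-0.03075190282242346, -0.047442366448990914], [0.002344738386006462, -0.08288861357408361], [0.04808949848711386, 0.6721563022772381], [-0.019682334050474815, -0.5418253222615466]]
 top z [0.1681 0.1683 0.1687] top z [0.1579 0.158  0.1586] top z [0.1629 0.163  0.1635] top z [0.1713 0.1721 0.1722]
```

View pics/end2scene.png

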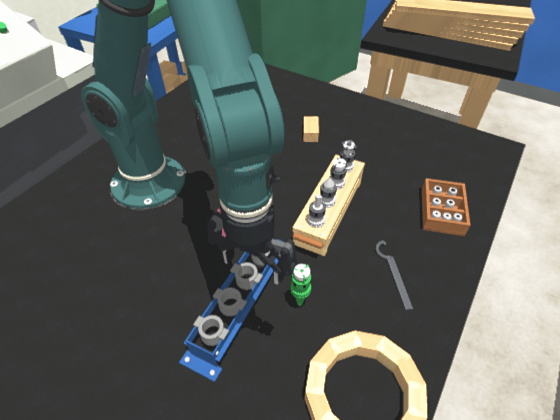

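All four stand upright in the carrier, at (348,148), (340,172), (328,190) and (316,210), with tops at the seated height. The robot is clear of everything.

```bash
python3 -c "
from station import arm
s=arm.sense();print(s['time'],s['wrist_force'],abs(s['qvel']).max());print(arm.sign_off())"
```

```text
39.95 [ 0.69386304 -0.07420985 -0.55514094] 0.005618606326621582
the job is handed in; nothing more can be done
None
```

I moved all four tools from the rack to the carrier in the same order, left to right: slotting, surfacing, vee, straight. Each was lowered until the wrist force showed its flange resting on the board, then released. I did not touch the pink and green look-alikes, and I handed the job in at about 40 s of the allowed 122 s.

**Last checks:** The final scene and top views agree that the tools lie on one row at the hole spacing, within 0.7 mm of a straight, evenly spaced line. The cutter tops are within about 4 mm of their heights in the rack, nearly all of that at vee's narrow tip. Each tool was lowered until it bore on the board and let go at the same gripper height it was picked up at. The arm stood clear with no force reading.

**Failed or disagreeing checks:**
- **Hole positions:** The first top-camera estimate of the holes was about 3 mm off along the row from the wrist camera's. I used the close wrist views, which matched what I predicted for holes 1–3 within 1 mm.
- **Hole 4:** The automatic fit failed there, so I judged that hole's position by eye and from the known spacing. The tool went in with no noticeable side force.
- **Final positions:** In the last images the tools sit 1–2.5 mm from my hole estimates. That is about the camera calibration error and within the 8 mm allowed.

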